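# Square up the acrylic plates and swing the keeper bar shut

### The job

Stack all the acrylic plates from the bench in the jig, lying flat one on another and squared flush into the corner of both fences, while the orange keeper bar is still swung open. Then swing the bar shut about its post, sliding it on the board with its heel kept against the post and never lifting it, until it lies in line along the open side of the stack between the red lines; the plates must still be square. Leave the bottles and other things on the bench as they are.

Things in the scene. Friction and masses are not known exactly. Their poses are not given: they have to be found in the camera images.
- jig: Squaring jig fixed to the bench: flat grey board 6 mm thick with two aluminium corner fences and a post. Origin on the bench, under the centre of where the squared stack belongs; x along the stack, z up. Board from x -150 to +125 and y -250 to +62 mm. Plates squared into the corner lie long way along x, centred on x = 0, y = 0. Red lines mark the bar's shut place, opposite the back fence.
- corner (a point): Inner corner of the fences, on the board's top (jig x +75, y +30, 6 mm above the bench). Fences are 52 mm high above the board, 12 mm thick. End fence: face at jig x +75, from y -34 to +30. Back fence: face at jig y +30, in two lengths, x -75 to -41 and +42 to +87, with an open gap between them where a finger can pass.
- post (a point): fixed steel post of the jig, 16 mm across, standing 40 mm above the board; this point is on its axis at the board's top (jig x -115, y -67 mm)
- bar_home (a point): where the bar's middle is when it is swung fully in line (jig x -15, y -46 mm, 21 mm above the bench), axes as the jig's; the bar's inner face then bears on the end of the end fence, 4 mm clear of squared plates, and its outer face on the post (about 1 mm play)
- bar_mid (a point): Centre of the loose keeper bar: orange, aluminium strip on top, 240 mm (x) by 24 mm (y) by 30 mm high, 0.45 kg. It lies on the board, free end (+x) swung out 35 to 55 degrees, outer side (-y) at the post. Its x is along the jig's x when shut; +y is the inner side. It shuts anticlockwise seen from above; pushing its outer side near the free end makes it pivot on the post.
- bar_heel (a point): point on the bar's outer face, half-way up, 20 mm from its heel end (100 mm from the middle), that leans on the post, 9 mm from the post's axis; it may creep a little along the post
- bar_tip (a point): free end of the bar, on its centre line, half-way up, 120 mm from its middle
- bar: the same keeper bar; this origin lies beside it, level with its underside, 9 mm outside its outer face and 20 mm from its heel end: it falls on the post's axis
- plateA_c (a point): blue acrylic plate, 150 mm (x) by 60 mm (y) by 12 mm thick, 0.13 kg; its centre, half-way up. Lies flat on the bench at the start; None at the start means that it is not there this time
- plateA: the same blue plate, its origin at the centre of its underside
- plateB_c (a point): green acrylic plate, 150 mm (x) by 60 mm (y) by 12 mm thick, 0.13 kg; its centre, half-way up. Lies flat on the bench at the start; None at the start means that it is not there this time
- plateB: the same green plate, its origin at the centre of its underside
- plateC_c (a point): yellow acrylic plate, 150 mm (x) by 60 mm (y) by 12 mm thick, 0.13 kg; its centre, half-way up. Lies flat on the bench at the start; None at the start means that it is not there this time
- plateC: the same yellow plate, its origin at the centre of its underside
- plateD_c (a point): purple acrylic plate, 150 mm (x) by 60 mm (y) by 12 mm thick, 0.13 kg; its centre, half-way up. Lies flat on the bench at the start; None at the start means that it is not there this time
- plateD: the same purple plate, its origin at the centre of its underside
- bottle1: clear glass bottle, blue cap, 68 mm across, 150 mm tall; origin at the centre of its underside; to be left where it is
- bottle2: clear glass bottle, orange cap, 56 mm across, 120 mm tall; origin at the centre of its underside; to be left where it is
- jar: amber jar, white cap, 60 mm across, 75 mm tall; origin at the centre of its underside; to be left where it is
- beaker: clear open beaker, 70 mm across, 85 mm tall; origin at the centre of its underside; to be left where it is
- tipbox: pink plastic box, 85 x 120 x 50 mm; origin at the centre of its underside; to be left where it is
- notebook: blue notebook lying flat, 150 x 105 x 14 mm; origin at the centre of its underside; to be left where it is
Not all that is in view belongs to the job. Of the things that look like the plateD, the largest one is meant.

How it is judged (in metres and radians):
On the way, in this order (a step that is already met when the one before it is completed fails the run):
1. every plate stacked and squared into the corner while the bar is still open (x of plateA_c in the frame of jig between -0.005 and 0.005 m and y of plateA_c in the frame of jig between -0.005 and 0.005 m and angle between the x axis of each of plateA_c, plateB_c, plateC_c, plateD_c and the x axis of jig, either way round below 0.06 rad and angle between each of plateA_c, plateB_c, plateC_c, plateD_c's own z axis and vertical below 0.06 rad and z of each of plateA_c, plateB_c, plateC_c, plateD_c in the frame of jig below 0.055 m and x of plateB_c in the frame of jig between -0.005 and 0.005 m and y of plateB_c in the frame of jig between -0.005 and 0.005 m and x of plateC_c in the frame of jig between -0.005 and 0.005 m and y of plateC_c in the frame of jig between -0.005 and 0.005 m and x of plateD_c in the frame of jig between -0.005 and 0.005 m and y of plateD_c in the frame of jig between -0.005 and 0.005 m and angle between the x axis of bar_mid and the x axis of jig, either way round above 0.3 rad), for 0.2 s.
2. bar swung in line, against the post and the end of the fence (angle between the x axis of bar_mid and the x axis of jig, either way round below 0.045 rad and y of bar_mid in the frame of bar_home between -0.006 and 0.006 m and x of bar_mid in the frame of bar_home between -0.03 and 0.03 m), for 0.2 s.
At the end, for the whole second after the job is handed in: Every plate that is there lies flat in the stack, within 5 mm of flush with both fences and within about 3 degrees of square; the bar is within 2.5 degrees of the jig's long direction, its middle within 6 mm across and 30 mm along of its closed place, its heel at the post; all at rest (all of step 2 and x of plateA_c in the frame of jig between -0.005 and 0.005 m and y of plateA_c in the frame of jig between -0.005 and 0.005 m and angle between the x axis of each of plateA_c, plateB_c, plateC_c, plateD_c and the x axis of jig, either way round below 0.06 rad and angle between each of plateA_c, plateB_c, plateC_c, plateD_c's own z axis and vertical below 0.06 rad and z of each of plateA_c, plateB_c, plateC_c, plateD_c in the frame of jig below 0.055 m and x of plateB_c in the frame of jig between -0.005 and 0.005 m and y of plateB_c in the frame of jig between -0.005 and 0.005 m and x of plateC_c in the frame of jig between -0.005 and 0.005 m and y of plateC_c in the frame of jig between -0.005 and 0.005 m and x of plateD_c in the frame of jig between -0.005 and 0.005 m and y of plateD_c in the frame of jig between -0.005 and 0.005 m and linear speed of each of plateA, plateB, plateC, plateD, bar below 0.02 m/s and horizontal distance between bar_heel and post below 0.035 m); the robot touches nothing.
It fails at once if the bar lifted off the board (20 mm or more) (z of bar_mid in the frame of jig above 0.041 m).
It fails at once if the bar's heel taken away from the post (more than 50 mm) (horizontal distance between bar_heel and post above 0.05 m).
It fails at once if a bottle, jar, beaker, box or notebook moved more than 50 mm (distance of any of bottle1, bottle2, jar, beaker, tipbox, notebook from where it was at the start of the episode above 0.05 m).
Of plateA, plateB, plateC, plateD only 3 to 4 are there at a start; the rules pass over those that are not, and their reading is None.
At some moment in a run one of plateA, plateB, plateC, plateD may be knocked a few centimetres aside while the robot is not near it.
Once in a run the grip may slacken for a moment while it holds something.
It also fails if it takes over 210 s, if anything falls off the work surface, if the arm or the gripper's body presses on something with over 40 N, if the wrist force passes 120 N, or if a joint passes its speed limit or range.

### The arm

A 6-joint arm with a two-finger parallel gripper is mounted at the origin on the work surface. World frame = base frame: x ahead of the robot, y to its left, z up, the work surface at z = 0. Lengths are in mm, angles in degrees, forces in N, time in s.
With the tool pointing down it reaches from about 275 to 825 mm from the base axis. Payload 4.9 kg.
Tool frame: the origin (TCP) lies on the centre line of the jaws, within the pads' length; the fingertips stand 11 mm ahead of it and the grasp point (between the pads) lies 8 mm behind it (arm.tip_extent is the distance from the TCP to the fingertips, in mm); x points along the fingers, z is the direction in which the jaws open and shut, and the axes are right-handed (so a half turn about x gives the same grasp; the last joint's range is limited). The gripper opens to 85 mm and grips with 20 to 120 N. Pads are 22 mm wide; open, the fingers measure 114 mm over their backs; the gripper's body (76 mm by 85 mm) begins 54 mm behind the grasp point. The pads swing forward as they close: fully open they stand 13 mm farther back than shut.
Start: joints at [57.055, 18.69, -11.035, 60.275, 0, 82.311], TCP at [234.662, 497.446, 242.281] pointing down, gripper open.
Joint ranges: [-152.03, 152.03], [-55.5, 102.48], [-74.3, 77.21], [-110.64, 120.58], [-84.22, 78.4], [-180, 180]. Speed limits (degrees/s): [147.25, 147.25, 180, 180, 180, 180].

### API

Orientations are given as [roll, pitch, yaw] about the fixed x, y, z axes, in that order (R = Rz(yaw) Ry(pitch) Rx(roll)).
In Python, from bench import arm gives the robot as it stands. The module is installed in compiled form; this text tells all that it offers.
- The arm moves only by the tool servo_tool, never from a script. Its argument "increments" is a list of rows, each an object of numbers: "tx", "ty", "tz": the shift along the world's x, y, z in cm; "ax", "ay", "az": the turn, a rotation vector about the world's x, y, z in degrees; "gripper": the opening, from 0 (shut) to 1 (fully open). In form: [{"tx": .., "ty": .., "tz": .., "ax": .., "ay": .., "az": .., "gripper": ..}, ...]. A call has exactly 5 rows; each row shifts and turns the pose as measured when the row begins; what a row does not reach is not made up. A row lasts 1/12 s, in which the tool goes at most 41.7 mm and 7.16 degrees, less where a joint would pass 70% of its speed; a pose out of reach is approached as far as the arm can. A call is refused whole if a number of a shift passes 4.17 or a number of a turn 7.16, either way. A call with a gripper value outside its range is refused whole. The fingers move at their own pace and stop on an object; "squeeze" is the grip in N (left out, the last holds). Time passes only in rows, so rows that do not move let the fingers close, or fill a call up. It gives the time, the measured TCP pose, the force and the opening at its end, in the units of the state.
- arm.read_state(): the state, without advancing time (a new reading comes with each control period).
- arm.capture(name): name is "side" or "top"; returns a dict with "frame" (480x640x3 uint8, red, green, blue), "fx", "fy", "cx", "cy" (pixels), "cam_to_world" (4x4, takes a point from camera to world coordinates). Camera axes: x right, y down, z forward; pixel columns grow to the right and rows downward; lengths in mm; the calibration is good to about 2 mm. A picture is of the moment at which its call begins. There is no depth.
- arm.finish_job(): hands the job in, once; it reports no verdict.
The state is a dict: "t": time; "joints": joint angles; "qd": joint speeds; "joint_efforts": joint torques, N m; "tcp_pos": TCP position; "orientation": TCP orientation; "contact_force": force on the tool from outside, world axes, zero at the start; "wrist_torque": the same for the moment, N m; "gripper_width": finger opening in mm.
Only numpy, scipy, OpenCV 4.12 (cv2) and the standard library are available. Lean on these libraries where they do the work, as an engineer would, in place of code of your own. Each camera call takes 0.05 s, during which the arm holds its last target.

## Working session

There is one attempt and no reset: what is moved stays moved. The work goes in short steps, Python scripts to look and compute and a tool call to move; the robot and the scene stay as the last step left them, time stands still between calls to the robot, and variables do not carry over. Pictures are saved under pics/ and viewed, and the job is handed in when it is done.

Besides the shell and the picture viewer there is one more tool, called after "Request:" in YAML: its name, and indented under it one key for each argument. servo_tool: Moves the arm, as the interface text tells. Its arguments: {"type":"object","properties":{"increments":{"type":"array"},"squeeze":{"type":"number"}},"required":["increments"]}

```bash
mkdir -p pics; python3 - <<'E'
from bench import arm
import cv2,numpy as np
print(arm.read_state())
print(arm.tip_extent)
for n in("top","side"):
    c=arm.capture(n)
    cv2.imwrite(f"pics/{n}0.png",c["frame"][:,:,::-1])
    print(n,c["fx"],c["fy"],c["cx"],c["cy"]);print(np.round(c["cam_to_world"],3))
E
```

```text
{'t': 0.0, 'joints': array([ 5.70546602e+01,  1.87323660e+01, -1.10934806e+01,  6.02738305e+01,
       -2.39849663e-03,  8.23097157e+01]), 'qd': array([-0.00822017, -0.12534915, -0.0129253 ,  0.02773374, -0.05059737,
        0.01214434]), 'joint_efforts': array([ 3.42299048e-03, -4.43396902e+01,  2.62442297e+01,  1.54201908e-02,
        2.76370993e-04,  1.26056887e-05]), 'tcp_pos': array([234.35330182, 496.93897701, 241.49026607]), 'orientation': array([ 173.68813725,   89.90029404, -121.56691618]), 'contact_force': array([ 0.27345055, -0.08950879, -0.08446351]), 'wrist_torque': array([0.05837704, 0.07238996, 0.02954668]), 'gripper_width': 84.91512454682868}
11.0
top 449.336920913188 449.336920913188 315.6129964438695 243.23165515071545
[[ 1.000000e-03 -9.950000e-01  9.700000e-02  4.434350e+02]
 [-1.000000e+00  1.000000e-03  2.500000e-02 -1.124980e+02]
 [-2.500000e-02 -9.700000e-02 -9.950000e-01  1.032254e+03]
 [ 0.000000e+00  0.000000e+00  0.000000e+00  1.000000e+00]]
side 562.7721011262098 562.7721011262098 324.32537961034086 238.09462629235273
[[ 8.880000e-01 -2.730000e-01  3.700000e-01  6.121500e+01]
 [-4.600000e-01 -5.310000e-01  7.120000e-01 -1.018139e+03]
 [ 2.000000e-03 -8.020000e-01 -5.970000e-01  8.181240e+02]
 [ 0.000000e+00  0.000000e+00  0.000000e+00  1.000000e+00]]
```

View pics/top0.png

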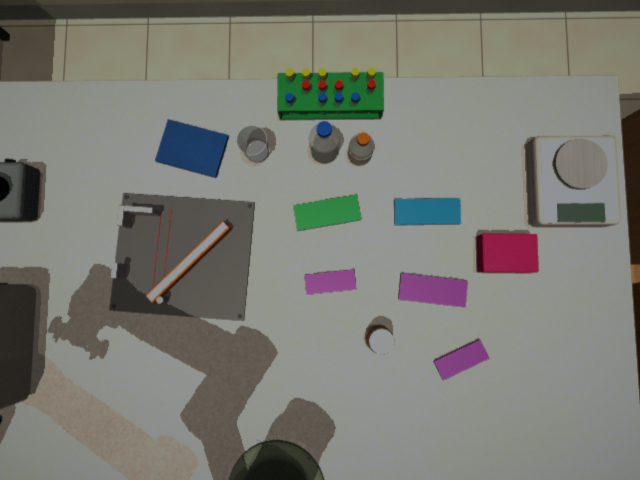

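View pics/side0.png

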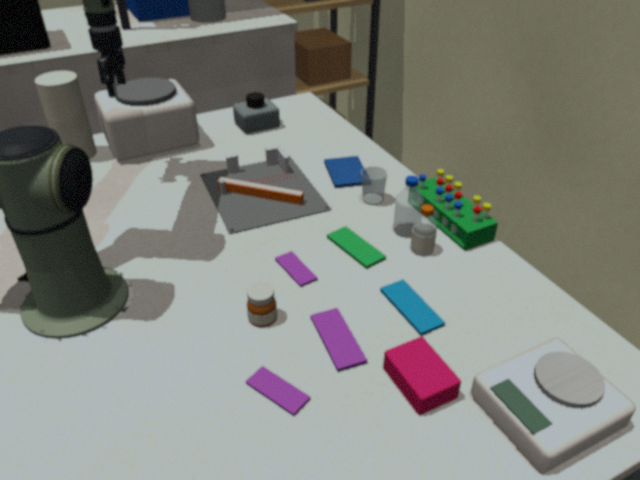

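```bash
cat > h.py <<'E'
from bench import arm
import cv2,numpy as np
def cap(n): return arm.capture(n)
def ray(c,u,v,z):
    M=c["cam_to_world"];d=M[:3,:3]@np.array([(u-c["cx"])/c["fx"],(v-c["cy"])/c["fy"],1.])
    o=M[:3,3];return (o+d*(z-o[2])/d[2])[:2]
def proj(c,p):
    M=np.linalg.inv(c["cam_to_world"]);q=M[:3,:3]@np.array(p,float)+M[:3,3]
    return np.array([c["fx"]*q[0]/q[2]+c["cx"],c["fy"]*q[1]/q[2]+c["cy"]])
def blobs(c,lo,hi,z,amin=60,roi=None):
    hsv=cv2.cvtColor(c["frame"],cv2.COLOR_RGB2HSV)
    m=cv2.inRange(hsv,lo,hi)
    if roi: 
        mm=np.zeros_like(m);mm[roi[1]:roi[3],roi[0]:roi[2]]=1;m=m*mm
    m=cv2.morphologyEx(m,cv2.MORPH_OPEN,np.ones((3,3)))
    out=[]
    for k in cv2.findContours(m,cv2.RETR_EXTERNAL,cv2.CHAIN_APPROX_NONE)[0]:
        if cv2.contourArea(k)<amin: continue
        w=np.array([ray(c,u,v,z) for u,v in k[:,0,:].astype(float)],np.float32)
        (x,y),(a,b),th=cv2.minAreaRect(w)
        if a<b:a,b,th=b,a,th+90
        th=(th+90)%180-90
        out.append(dict(c=np.array([x,y]),L=a,W=b,yaw=th,px=k[:,0].mean(0)))
    return out
COL={"blue":((92,120,80),(106,255,255)),"green":((50,120,60),(75,255,255)),"purple":((140,90,60),(158,255,255)),"orange":((5,150,80),(18,255,255))}
def zoom(c,x0,y0,x1,y1,name,s=4):
    im=c["frame"][y0:y1,x0:x1,::-1];im=cv2.resize(im,None,fx=s,fy=s,interpolation=cv2.INTER_CUBIC);cv2.imwrite(name,im)
E
python3 - <<'E'
from h import *
c=cap("top")
for n,(a,b) in COL.items():
    for z in (12,):
        for o in blobs(c,a,b,z): print(n,np.round(o["c"],1),round(o["L"],1),round(o["W"],1),round(o["yaw"],1),o["px"].round(0))
zoom(c,95,175,275,335,"pics/jig0.png",4)
s=cap("side"); zoom(s,190,130,340,240,"pics/jigs0.png",5)
E
```

```text
blue [ 616.4 -341.6] 147.9 58.5 -89.0 [427. 211.]
green [ 614.3 -112.6] 147.1 58.2 -80.3 [327. 212.]
green [ 843.3 -120.1] 225.0 12.1 89.5 [330. 116.]
green [ 902.  -119.8] 246.0 90.8 89.5 [330.  91.]
purple [ 284.8 -408.3] 112.0 45.3 -65.0 [461. 359.]
purple [ 437.8 -349.8] 148.4 58.3 83.5 [433. 289.]
purple [ 455.8 -119.4] 111.0 43.7 -84.2 [330. 281.]
orange [ 474.  -801.1] 38.6 13.1 -3.8 [636. 273.]
orange [ 788.6 -195.9] 25.6 23.9 89.6 [363. 138.]
```

View pics/jig0.png

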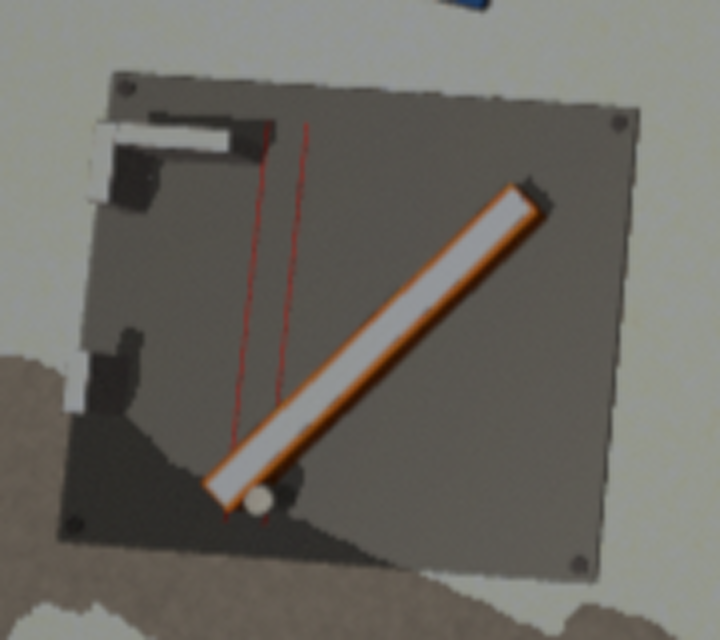

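View pics/jigs0.png

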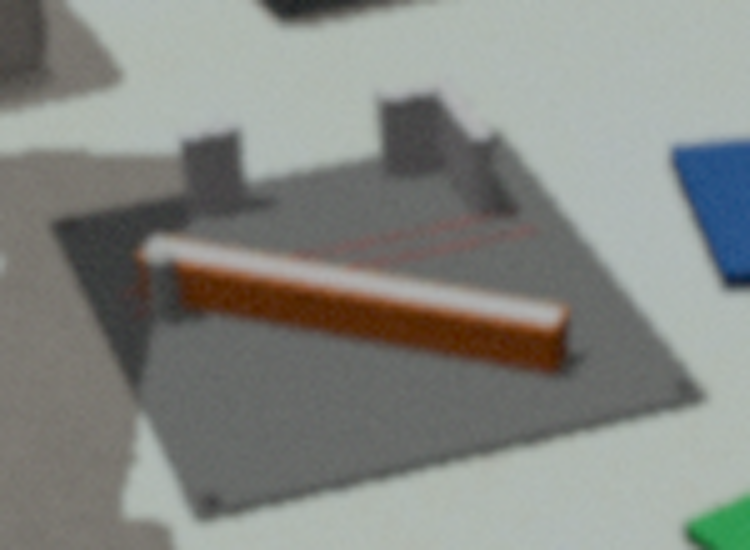

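```bash
cat >> h.py <<'E'
def fit2(src,dst):
    src=np.array(src,float);dst=np.array(dst,float);a=src.mean(0);b=dst.mean(0)
    H=(src-a).T@(dst-b);th=np.arctan2(H[0,1]-H[1,0],H[0,0]+H[1,1])
    R=np.array([[np.cos(th),-np.sin(th)],[np.sin(th),np.cos(th)]]);return th,R,b-R@a
E
python3 - <<'E'
from h import *
c=cap("top");s=cap("side")
T=lambda u,v,z:ray(c,95+(u+.5)/4-.5,175+(v+.5)/4-.5,z)
S=lambda u,v,z:ray(s,190+(u+.5)/5-.5,130+(v+.5)/5-.5,z)
J=[(125,62),(125,-250),(-150,-250),(-150,62)]
P=[T(113,72,6),T(638,108,6),T(598,580,6),T(58,540,6)]
th,R,t=fit2(J,P);print(np.degrees(th),t);print(np.round(P-(np.array(J)@R.T+t),1))
inv=lambda p:R.T@(p-t)
print("post",inv(T(258,498,46)))
print("fence end tip/top",inv(T(230,130,58)),inv(T(230,150,58)),"back end",inv(T(85,350,58)), inv(T(65,410,58)),inv(T(109,203,58)))
b=[T(513,183,36),T(545,212,36),T(227,511,36),T(203,484,36)]
print("bar",[inv(p).round(1) for p in b])
tip=(b[0]+b[1])/2;he=(b[2]+b[3])/2;d=inv(tip)-inv(he);print(np.linalg.norm(d),np.degrees(np.arctan2(d[1],d[0])),inv((tip+he)/2))
# side
JS=[(125,-250),(-150,-250),(-150,62)]
PS=[S(705,398,6),S(203,520,6),S(52,225,6)]
for j,p in zip(JS,PS): print("side",j,inv(p).round(1))
# side plates
for n in("blue","green","purple"):
    for o in blobs(s,*COL[n],12):
        if o["L"]<200:print(n,np.round(o["c"],1),round(o["L"],1),round(o["W"],1),round(o["yaw"],1))
E
```

```text
-4.0788776168073655 [534.94660718 313.51791754]
[[-1.2 -0.8]
 [-1.5  1. ]
 [ 1.7  0.2]
 [ 1.1 -0.3]]
post [-114.51452707  -65.70966599]
fence end tip/top [ 86.38763889 -33.02290567] [ 75.23450532 -34.23215178] back end [-40.6763386   33.91705332] [-74.11479397  41.15175518] [41.13200663 29.94666093]
bar [array([  70.6, -187.7]), array([  55.5, -207.2]), array([-123.5,  -45.4]), array([-109.6,  -30.4])]
240.2106847917383 -41.61786884824957 [ -26.75021399 -117.6962758 ]
side (125, -250) [ 119.6 -252.6]
side (-150, -250) [-149.  -254.5]
side (-150, 62) [-150.7   54.8]
blue [ 612.8 -346.4] 151.1 60.4 -89.3
green [ 610.7 -118.5] 149.7 59.7 -80.6
purple [ 281.1 -416.1] 112.2 44.2 -65.0
purple [ 434.5 -355.5] 151.1 58.2 83.2
purple [ 451.2 -127.8] 112.5 43.4 -83.8
```

```bash
cat >> h.py <<'E'
from scipy.spatial.transform import Rotation as Ro
JT=np.array([534.9,313.5]);JA=-4.08
JR=np.array([[np.cos(np.radians(JA)),-np.sin(np.radians(JA))],[np.sin(np.radians(JA)),np.cos(np.radians(JA))]])
def j2w(p): return JR@np.array(p,float)+JT
def w2j(p): return JR.T@(np.array(p,float)-JT)
def st(tgt=None,open_ang=None,z=None):
    s=arm.read_state();R=Ro.from_euler('xyz',s["orientation"],degrees=True).as_matrix()
    a=np.degrees(np.arctan2(R[1,2],R[0,2]))
    p=s["tcp_pos"]
    print("t",round(s["t"],2),"tcp",p.round(1),"approach",R[:,0].round(3),"open",round(a,2),"j",s["joints"].round(0),"w",round(s["gripper_width"],1),"F",s["contact_force"].round(1))
    print("jig",w2j(p[:2]).round(1))
    if tgt is not None: print("delta cm",((np.array(tgt)-p[:2])/10).round(2), "dz",None if z is None else round((z-p[2])/10,2),"" if open_ang is None else ("daz",round((open_ang-a+90)%180-90,1)))
E
python3 - <<'E'
from h import *
c=cap("top")
st((614.3,-112.6),9.7,150)
st((616.4,-341.6),1,150)
st((437.8,-349.8),-6.5,150)
st(j2w((-3,-3)),90+JA,150)
E
```

```text
t 0.35 tcp [234.6 497.3 242.1] approach [-0. -0. -1.] open 64.75 j [ 57.  19. -11.  60.  -0.  82.] w 85.2 F [-0.4  0.1  0.8]
jig [-312.6  162. ]
delta cm [ 37.97 -60.99] dz -9.21 ('daz', np.float64(-55.0))
t 0.35 tcp [234.6 497.3 242.1] approach [-0. -0. -1.] open 64.75 j [ 57.  19. -11.  60.  -0.  82.] w 85.2 F [-0.4  0.1  0.8]
jig [-312.6  162. ]
delta cm [ 38.18 -83.89] dz -9.21 ('daz', np.float64(-63.7))
t 0.35 tcp [234.6 497.3 242.1] approach [-0. -0. -1.] open 64.75 j [ 57.  19. -11.  60.  -0.  82.] w 85.2 F [-0.4  0.1  0.8]
jig [-312.6  162. ]
delta cm [ 20.32 -84.71] dz -9.21 ('daz', np.float64(-71.2))
t 0.35 tcp [234.6 497.3 242.1] approach [-0. -0. -1.] open 64.75 j [ 57.  19. -11.  60.  -0.  82.] w 85.2 F [-0.4  0.1  0.8]
jig [-312.6  162. ]
delta cm [ 29.71 -18.66] dz -9.21 ('daz', np.float64(21.2))
```

Request:
servo_tool:
  increments:
    - {"tx": 2,"ty": -3.2,"az": -3}
    - {"tx": 2,"ty": -3.2,"az": -3}
    - {"tx": 2,"ty": -3.2,"az": -3}
    - {"tx": 2,"ty": -3.2,"az": -3}
    - {"tx": 2,"ty": -3.2,"az": -3}
  squeeze: 40

```text
schema error: expected keys tx, ty, tz, ax, ay, az, gripper
```

Request:
servo_tool:
  increments:
    - {"tx": 2,"ty": -3.2,"az": -3}
    - {"tx": 2,"ty": -3.2,"az": -3}
    - {"tx": 2,"ty": -3.2,"az": -3}
    - {"tx": 2,"ty": -3.2,"az": -3}
    - {"tx": 2,"ty": -3.2,"az": -3}

```text
schema error: expected keys tx, ty, tz, ax, ay, az, gripper
```

Request:
servo_tool:
  increments:
    - {"tx": 2,"ty": -3.2,"az": -3}
    - {"tx": 2,"ty": -3.2,"az": -3}
    - {"tx": 2,"ty": -3.2,"az": -3}
    - {"tx": 2,"ty": -3.2,"az": -3}
    - {"tx": 2,"ty": -3.2,"az": -3}

```text
schema error: expected keys tx, ty, tz, ax, ay, az, gripper
```

```bash
python3 - <<'E'
from h import *
st((614.3,-112.6),9.7,90)
E
```

```text
t 0.35 tcp [234.6 497.3 242.1] approach [-0. -0. -1.] open 64.75 j [ 57.  19. -11.  60.  -0.  82.] w 85.2 F [-0.4  0.1  0.8]
jig [-312.6  162. ]
delta cm [ 37.97 -60.99] dz -15.21 ('daz', np.float64(-55.0))
```

All keys are required.

Request:
servo_tool:
  increments:
    - {"tx": 2,"ty": -3.2,"tz": 0,"ax": 0,"ay": 0,"az": -3,"gripper": 1}
    - {"tx": 2,"ty": -3.2,"tz": 0,"ax": 0,"ay": 0,"az": -3,"gripper": 1}
    - {"tx": 2,"ty": -3.2,"tz": 0,"ax": 0,"ay": 0,"az": -3,"gripper": 1}
    - {"tx": 2,"ty": -3.2,"tz": 0,"ax": 0,"ay": 0,"az": -3,"gripper": 1}
    - {"tx": 2,"ty": -3.2,"tz": 0,"ax": 0,"ay": 0,"az": -3,"gripper": 1}
  squeeze: 40

```text
t: 0.77
tcp_pos: [333.6, 337.8, 241.6]
orientation: [28.3, 89.8, 78.3]
contact_force: [0.5, 0.1, -0.5]
gripper_width: 85.8
```

Request:
servo_tool:
  increments:
    - {"tx": 2,"ty": -3.2,"tz": 0,"ax": 0,"ay": 0,"az": -3,"gripper": 1}
    - {"tx": 2,"ty": -3.2,"tz": 0,"ax": 0,"ay": 0,"az": -3,"gripper": 1}
    - {"tx": 2,"ty": -3.2,"tz": 0,"ax": 0,"ay": 0,"az": -3,"gripper": 1}
    - {"tx": 2,"ty": -3.2,"tz": 0,"ax": 0,"ay": 0,"az": -3,"gripper": 1}
    - {"tx": 2,"ty": -3.2,"tz": 0,"ax": 0,"ay": 0,"az": -3,"gripper": 1}

```text
t: 1.18
tcp_pos: [436.6, 169.6, 242.6]
orientation: [8.2, 89.7, 42.5]
contact_force: [-0.0, 0.4, 0.3]
gripper_width: 85.3
```

Request:
servo_tool:
  increments:
    - {"tx": 2,"ty": -3.2,"tz": 0,"ax": 0,"ay": 0,"az": -3,"gripper": 1}
    - {"tx": 2,"ty": -3.2,"tz": 0,"ax": 0,"ay": 0,"az": -3,"gripper": 1}
    - {"tx": 2,"ty": -3.2,"tz": 0,"ax": 0,"ay": 0,"az": -3,"gripper": 1}
    - {"tx": 2,"ty": -3.2,"tz": 0,"ax": 0,"ay": 0,"az": -3,"gripper": 1}
    - {"tx": 2,"ty": -3.2,"tz": 0,"ax": 0,"ay": 0,"az": -3,"gripper": 1}

```text
t: 1.6
tcp_pos: [540.2, 0.1, 243.7]
orientation: [2.3, 89.5, 20.8]
contact_force: [1.2, 0.4, 0.8]
gripper_width: 85.2
```

```bash
python3 - <<'E'
from h import *
st((614.3,-112.6),9.7,90)
E
```

```text
t 1.6 tcp [5.402e+02 1.000e-01 2.437e+02] approach [ 0.008  0.003 -1.   ] open 18.44 j [ -8.  17. -13.  59.   0.  64.] w 85.2 F [1.2 0.4 0.8]
jig [  27.6 -312.2]
delta cm [  7.41 -11.27] dz -15.37 ('daz', np.float64(-8.7))
```

Request:
servo_tool:
  increments:
    - {"tx": 1.8,"ty": -2.8,"tz": -2,"ax": 0,"ay": 0,"az": -2,"gripper": 1}
    - {"tx": 1.8,"ty": -2.8,"tz": -3,"ax": 0,"ay": 0,"az": -2,"gripper": 1}
    - {"tx": 1.8,"ty": -2.8,"tz": -3,"ax": 0,"ay": 0,"az": -2,"gripper": 1}
    - {"tx": 1.5,"ty": -2.2,"tz": -3,"ax": 0,"ay": 0,"az": -2,"gripper": 1}
    - {"tx": 0,"ty": 0,"tz": -3,"ax": 0,"ay": 0,"az": 0,"gripper": 1}

```text
t: 2.02
tcp_pos: [617.6, -114.6, 113.5]
orientation: [-22.3, 88.2, -12.9]
contact_force: [1.0, 0.1, 0.0]
gripper_width: 85.1
```

```bash
python3 - <<'E'
from h import *
c=cap("side");cv2.imwrite("pics/a1.png",c["frame"][:,:,::-1])
st((614.3,-112.6),9.7,90)
E
```

```text
t 2.07 tcp [ 612.3 -111.8  106.6] approach [ 0.02  -0.003 -1.   ] open 9.5 j [-17.  32. -11.  46.   0.  63.] w 85.4 F [-2.1  0.  -4.2]
jig [ 107.5 -418.7]
delta cm [ 0.2  -0.08] dz -1.66 ('daz', np.float64(0.2))
```

View pics/a1.png

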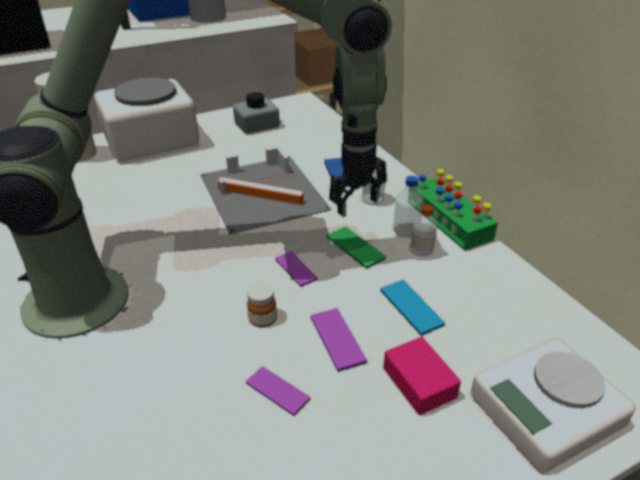

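Request:
servo_tool:
  increments:
    - {"tx": 0,"ty": 0,"tz": -2,"ax": 0,"ay": 0,"az": 0,"gripper": 1}
    - {"tx": 0,"ty": 0,"tz": -2,"ax": 0,"ay": 0,"az": 0,"gripper": 1}
    - {"tx": 0,"ty": 0,"tz": -2,"ax": 0,"ay": 0,"az": 0,"gripper": 1}
    - {"tx": 0,"ty": 0,"tz": 0,"ax": 0,"ay": 0,"az": 0,"gripper": 1}
    - {"tx": 0,"ty": 0,"tz": 0,"ax": 0,"ay": 0,"az": 0,"gripper": 1}

```text
t: 2.48
tcp_pos: [609.1, -110.9, 42.7]
orientation: [-6.6, 89.3, 2.9]
contact_force: [0.6, 0.1, 1.4]
gripper_width: 85.5
```

```bash
python3 - <<'E'
from h import *
c=cap("top");zoom(c,240,140,420,280,"pics/a2.png",4)
for o in blobs(c,*COL["green"],12): print(o["c"],o["L"],o["W"],o["yaw"])
st((614.3,-112.6),9.7,13)
E
```

```text
[ 618.67419434 -168.37234497] 48.24024200439453 35.71885681152344 8.884769439697266
[ 843.34436035 -120.09055328] 225.07351684570312 14.409460067749023 -89.69003111124039
[ 902.03948975 -119.80744934] 245.97837829589844 90.76326751708984 89.50057220458984
t 2.53 tcp [ 608.8 -110.7   42.8] approach [ 0.012  0.001 -1.   ] open 9.48 j [-17.  36. -15.  39.   0.  63.] w 85.3 F [-1.2  0.3  0.7]
jig [ 103.9 -417.9]
delta cm [ 0.55 -0.19] dz -2.98 ('daz', np.float64(0.2))
```

View pics/a2.png

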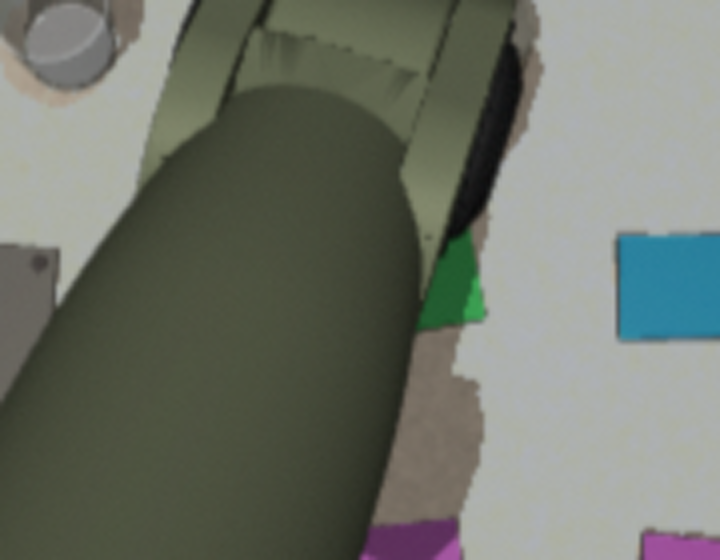

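Request:
servo_tool:
  increments:
    - {"tx": 0.5,"ty": -0.2,"tz": -1,"ax": 0,"ay": 0.7,"az": 0,"gripper": 1}
    - {"tx": 0,"ty": 0,"tz": -1,"ax": 0,"ay": 0,"az": 0,"gripper": 1}
    - {"tx": 0,"ty": 0,"tz": -0.5,"ax": 0,"ay": 0,"az": 0,"gripper": 1}
    - {"tx": 0,"ty": 0,"tz": -0.3,"ax": 0,"ay": 0,"az": 0,"gripper": 1}
    - {"tx": 0,"ty": 0,"tz": 0,"ax": 0,"ay": 0,"az": 0,"gripper": 1}

```text
t: 2.95
tcp_pos: [617.5, -112.5, 20.7]
orientation: [-21.0, 89.5, -11.4]
contact_force: [0.0, 0.9, -0.2]
gripper_width: 85.2
```

```bash
python3 - <<'E'
from h import *
st((614.3,-112.6),9.7,12)
c=cap("side");zoom(c,300,130,440,280,"pics/a3.png",4)
E
```

```text
t 2.95 tcp [ 617.5 -112.5   20.7] approach [ 0.008 -0.002 -1.   ] open 9.6 j [-17.  39. -14.  37.   0.  63.] w 85.2 F [ 0.   0.9 -0.2]
jig [ 112.7 -419. ]
delta cm [-0.32 -0.01] dz -0.87 ('daz', np.float64(0.1))
```

View pics/a3.png

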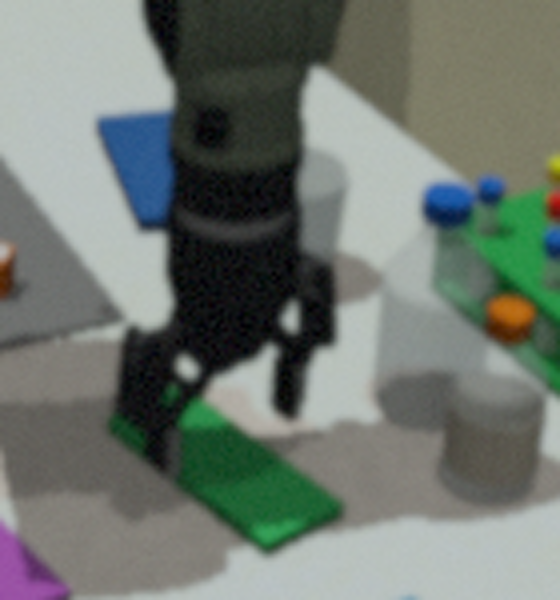

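Request:
servo_tool:
  increments:
    - {"tx": -0.3,"ty": 0,"tz": -0.5,"ax": 0,"ay": 0.4,"az": 0,"gripper": 1}
    - {"tx": 0,"ty": 0,"tz": -0.3,"ax": 0,"ay": 0,"az": 0,"gripper": 1}
    - {"tx": 0,"ty": 0,"tz": 0,"ax": 0,"ay": 0,"az": 0,"gripper": 0.6}
    - {"tx": 0,"ty": 0,"tz": 0,"ax": 0,"ay": 0,"az": 0,"gripper": 0.6}
    - {"tx": 0,"ty": 0,"tz": 0,"ax": 0,"ay": 0,"az": 0,"gripper": 0.6}
  squeeze: 40

```text
t: 3.42
tcp_pos: [614.9, -112.6, 14.3]
orientation: [-45.8, 89.8, -36.2]
contact_force: [-1.2, 0.5, 0.4]
gripper_width: 58.3
```

Request:
servo_tool:
  increments:
    - {"tx": 0,"ty": 0,"tz": 0,"ax": 0,"ay": 0,"az": 0,"gripper": 0.5}
    - {"tx": 0,"ty": 0,"tz": 0,"ax": 0,"ay": 0,"az": 0,"gripper": 0.5}
    - {"tx": 0,"ty": 0,"tz": 0,"ax": 0,"ay": 0,"az": 0,"gripper": 0.5}
    - {"tx": 0,"ty": 0,"tz": 0,"ax": 0,"ay": 0,"az": 0,"gripper": 0.5}
    - {"tx": 0,"ty": 0,"tz": 0,"ax": 0,"ay": 0,"az": 0,"gripper": 0.5}

```text
t: 3.83
tcp_pos: [614.8, -112.6, 14.3]
orientation: [-46.3, 89.8, -36.7]
contact_force: [-1.1, 0.8, 0.0]
gripper_width: 58.4
```

```bash
python3 - <<'E'
from h import *
st((614.3,-112.6),9.7,12)
E
```

```text
t 3.83 tcp [ 614.8 -112.6   14.3] approach [ 0.003 -0.002 -1.   ] open 9.59 j [-17.  39. -14.  37.  -0.  63.] w 58.4 F [-1.1  0.8  0. ]
jig [ 110.  -419.4]
delta cm [-0.05  0.  ] dz -0.23 ('daz', np.float64(0.1))
```

Request:
servo_tool:
  increments:
    - {"tx": 0,"ty": 0,"tz": 1.5,"ax": 0,"ay": 0,"az": 0,"gripper": 0.4}
    - {"tx": 0,"ty": 0,"tz": 3,"ax": 0,"ay": 0,"az": 0,"gripper": 0.4}
    - {"tx": 0,"ty": 0,"tz": 3,"ax": 0,"ay": 0,"az": 0,"gripper": 0.4}
    - {"tx": 0,"ty": 0,"tz": 2,"ax": 0,"ay": 0,"az": 0,"gripper": 0.4}
    - {"tx": 0,"ty": 0,"tz": 1,"ax": 0,"ay": 0,"az": 0,"gripper": 0.4}
  squeeze: 60

```text
t: 4.25
tcp_pos: [609.9, -111.3, 117.8]
orientation: [163.2, 89.5, 172.8]
contact_force: [-0.2, -0.5, -1.3]
gripper_width: 57.8
```

```bash
python3 - <<'E'
from h import *
c=cap("side");zoom(c,280,100,460,280,"pics/a4.png",3)
st(j2w((-5,-4)),90+JA,120)
E
```

```text
t 4.3 tcp [ 610.9 -111.6  119.2] approach [-0.005  0.    -1.   ] open 9.59 j [-17.  32.  -9.  49.  -0.  63.] w 57.4 F [0.9 0.6 1.1]
jig [ 106.  -418.6]
delta cm [-8.13 42.15] dz 0.08 ('daz', np.float64(76.3))
```

View pics/a4.png

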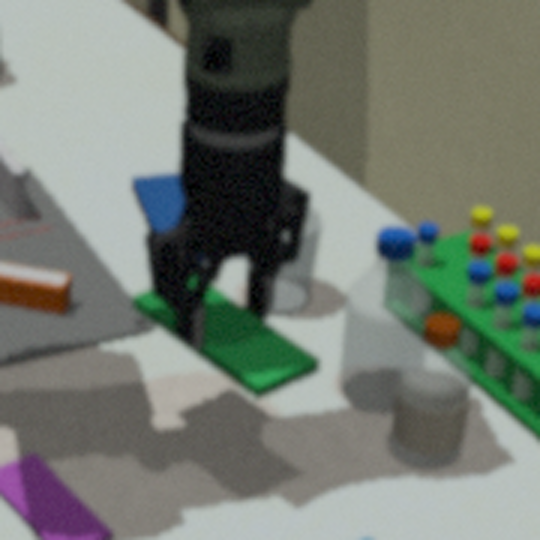

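Request:
servo_tool:
  increments:
    - {"tx": -0.5,"ty": 1.5,"tz": 0.5,"ax": 0,"ay": 0,"az": 3,"gripper": 0.4}
    - {"tx": -0.5,"ty": 2.5,"tz": 0.5,"ax": 0,"ay": 0,"az": 5,"gripper": 0.4}
    - {"tx": -0.5,"ty": 2.7,"tz": 0,"ax": 0,"ay": 0,"az": 5,"gripper": 0.4}
    - {"tx": -0.5,"ty": 2.7,"tz": 0,"ax": 0,"ay": 0,"az": 5,"gripper": 0.4}
    - {"tx": -0.5,"ty": 2.7,"tz": 0,"ax": 0,"ay": 0,"az": 5,"gripper": 0.4}

```text
t: 4.72
tcp_pos: [585.8, 6.6, 126.5]
orientation: [-160.9, 89.7, -128.0]
contact_force: [0.4, 0.0, -1.0]
gripper_width: 57.4
```

Request:
servo_tool:
  increments:
    - {"tx": -0.5,"ty": 2.7,"tz": 0,"ax": 0,"ay": 0,"az": 5,"gripper": 0.4}
    - {"tx": -0.5,"ty": 2.7,"tz": 0,"ax": 0,"ay": 0,"az": 5,"gripper": 0.4}
    - {"tx": -0.5,"ty": 2.7,"tz": 0,"ax": 0,"ay": 0,"az": 5,"gripper": 0.4}
    - {"tx": -0.5,"ty": 2.7,"tz": 0,"ax": 0,"ay": 0,"az": 5,"gripper": 0.4}
    - {"tx": -0.5,"ty": 2.7,"tz": 0,"ax": 0,"ay": 0,"az": 5,"gripper": 0.4}

```text
t: 5.13
tcp_pos: [555.5, 147.3, 119.7]
orientation: [157.5, 89.4, -143.3]
contact_force: [0.7, 0.0, -1.7]
gripper_width: 57.5
```

Request:
servo_tool:
  increments:
    - {"tx": -0.5,"ty": 2.7,"tz": 0,"ax": 0,"ay": 0,"az": 5,"gripper": 0.4}
    - {"tx": -0.5,"ty": 2.7,"tz": 0,"ax": 0,"ay": 0,"az": 5,"gripper": 0.4}
    - {"tx": -0.5,"ty": 2.7,"tz": 0,"ax": 0,"ay": 0,"az": 5,"gripper": 0.4}
    - {"tx": 0,"ty": 1,"tz": 0,"ax": 0,"ay": 0,"az": 2,"gripper": 0.4}
    - {"tx": 0,"ty": 0,"tz": 0,"ax": 0,"ay": 0,"az": 0,"gripper": 0.4}

```text
t: 5.55
tcp_pos: [534.2, 246.8, 112.8]
orientation: [137.1, 89.0, -145.4]
contact_force: [0.5, 0.4, -1.2]
gripper_width: 56.9
```

```bash
python3 - <<'E'
from h import *
st(j2w((-5,-4)),90+JA,90)
E
```

```text
t 5.55 tcp [534.2 246.8 112.8] approach [-0.014 -0.01  -1.   ] open 77.53 j [ 18.  30. -14.  47.  -0.  30.] w 56.9 F [ 0.5  0.4 -1.2]
jig [  4.1 -66.5]
delta cm [-0.46  6.3 ] dz -2.28 ('daz', np.float64(8.4))
```

Request:
servo_tool:
  increments:
    - {"tx": -0.1,"ty": 2,"tz": 0.2,"ax": 0.3,"ay": -0.4,"az": 2.5,"gripper": 0.4}
    - {"tx": -0.1,"ty": 2,"tz": 0.2,"ax": 0.3,"ay": -0.4,"az": 2.5,"gripper": 0.4}
    - {"tx": -0.1,"ty": 1.5,"tz": 0,"ax": 0,"ay": 0,"az": 2,"gripper": 0.4}
    - {"tx": -0.1,"ty": 0.5,"tz": 0,"ax": 0,"ay": 0,"az": 1,"gripper": 0.4}
    - {"tx": 0,"ty": 0,"tz": 0,"ax": 0,"ay": 0,"az": 0,"gripper": 0.4}

```text
t: 5.97
tcp_pos: [529.3, 304.4, 112.3]
orientation: [147.3, 89.6, -127.3]
contact_force: [-0.1, -0.2, -1.0]
gripper_width: 57.3
```

```bash
python3 - <<'E'
from h import *
c=cap("top");s=cap("side")
zoom(s,190,60,370,240,"pics/b1.png",3);zoom(c,80,150,280,330,"pics/b2.png",3)
st(j2w((-5,-4)),90+JA,90)
E
```

```text
t 6.07 tcp [529.4 303.5 112.4] approach [-0.005 -0.006 -1.   ] open 85.33 j [ 23.  31. -11.  48.  -0.  28.] w 57.1 F [ 0.   0.1 -1.4]
jig [ -4.7 -10.4]
delta cm [0.02 0.64] dz -2.24 ('daz', np.float64(0.6))
```

View pics/b1.png

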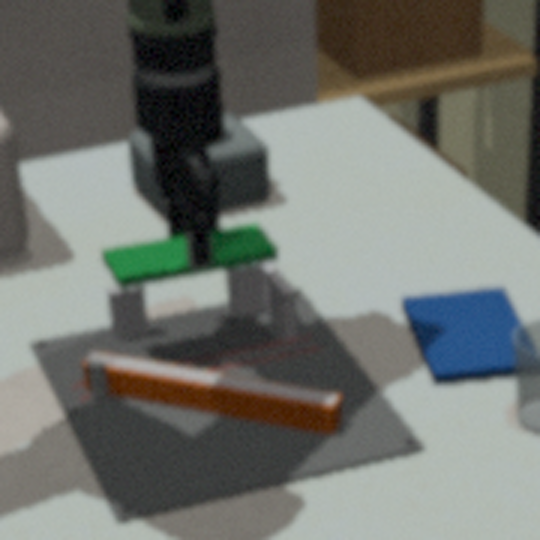

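View pics/b2.png

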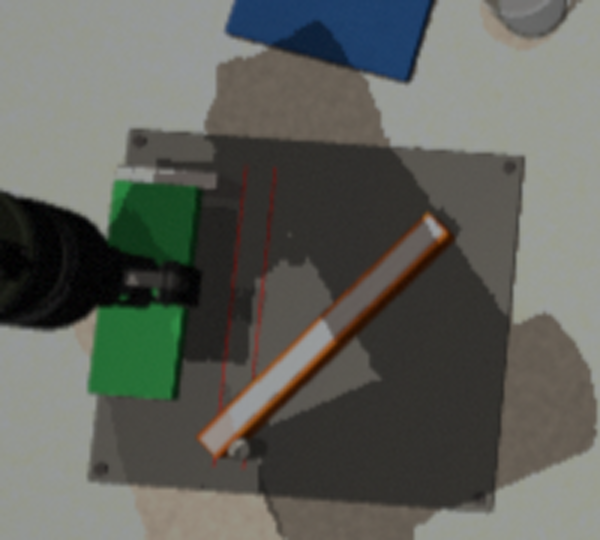

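```bash
cat >> h.py <<'E'
def plate(n,z,roi=(60,120,300,360),cam="top"):
    c=cap(cam)
    for o in blobs(c,*COL[n],z,roi=roi,amin=200):
        print(n,"jig",w2j(o["c"]).round(1),"L",round(o["L"],1),"W",round(o["W"],1),"yaw-jig",round((o["yaw"]-JA+90)%180-90,2))
E
python3 - <<'E'
from h import *
plate("green",110)
E
```

```text
green jig [-48.1 -12.2] L 64.7 W 58.9 yaw-jig -1.02
green jig [ 41.9 -12.2] L 57.3 W 51.5 yaw-jig 89.55
```

Request:
servo_tool:
  increments:
    - {"tx": 0.15,"ty": 0.6,"tz": 0,"ax": 0.3,"ay": -0.3,"az": 0.6,"gripper": 0.4}
    - {"tx": 0,"ty": 0,"tz": -2,"ax": 0,"ay": 0,"az": 0,"gripper": 0.4}
    - {"tx": 0,"ty": 0,"tz": -1,"ax": 0,"ay": 0,"az": 0,"gripper": 0.4}
    - {"tx": 0,"ty": 0,"tz": 0,"ax": 0,"ay": 0,"az": 0,"gripper": 0.4}
    - {"tx": 0,"ty": 0,"tz": 0,"ax": 0,"ay": 0,"az": 0,"gripper": 0.4}

```text
t: 6.53
tcp_pos: [533.1, 306.9, 82.4]
orientation: [-88.6, 89.8, -3.0]
contact_force: [0.7, -0.4, -1.1]
gripper_width: 57.5
```

```bash
python3 - <<'E'
from h import *
st(j2w((-4,-4)),90+JA,30)
E
```

```text
t 6.53 tcp [533.1 306.9  82.4] approach [ 0.003 -0.    -1.   ] open 85.65 j [ 23.  33. -13.  44.  -0.  27.] w 57.5 F [ 0.7 -0.4 -1.1]
jig [-1.3 -6.7]
delta cm [-0.25  0.29] dz -5.24 ('daz', np.float64(0.3))
```

Request:
servo_tool:
  increments:
    - {"tx": -0.25,"ty": 0.25,"tz": -0.2,"ax": 0,"ay": 0.1,"az": 0.3,"gripper": 0.4}
    - {"tx": 0,"ty": 0,"tz": -1.5,"ax": 0,"ay": 0,"az": 0,"gripper": 0.4}
    - {"tx": 0,"ty": 0,"tz": -1.5,"ax": 0,"ay": 0,"az": 0,"gripper": 0.4}
    - {"tx": 0,"ty": 0,"tz": -1,"ax": 0,"ay": 0,"az": 0,"gripper": 0.4}
    - {"tx": 0,"ty": 0,"tz": -0.5,"ax": 0,"ay": 0,"az": 0,"gripper": 0.4}

```text
t: 6.95
tcp_pos: [533.1, 310.9, 38.1]
orientation: [-63.5, 89.5, 22.5]
contact_force: [-1.1, 0.6, -1.0]
gripper_width: 57.2
```

```bash
python3 - <<'E'
from h import *
s=cap("side")
zoom(s,190,60,370,240,"pics/b3.png",3)
st(j2w((-4,-4)),90+JA,21)
E
```

```text
t 7.0 tcp [532.7 310.6  37.5] approach [ 0.006  0.003 -1.   ] open 85.97 j [ 23.  37. -15.  38.  -0.  27.] w 57.6 F [-0.4  0.3 -1.7]
jig [-2. -3.]
delta cm [-0.2  -0.08] dz -1.65 ('daz', np.float64(-0.0))
```

View pics/b3.png

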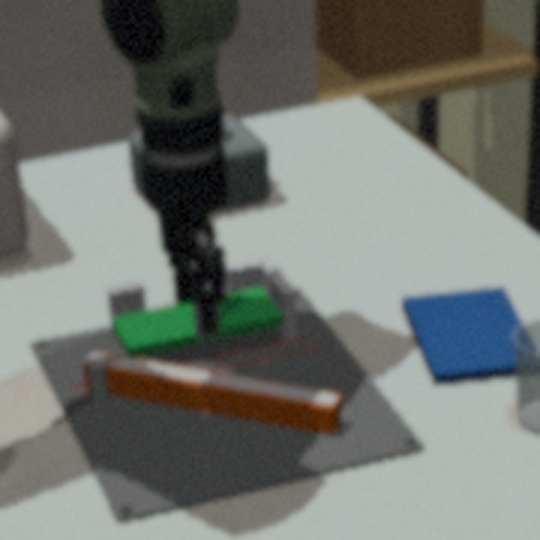

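Inside the corner, no contact. Continue down.

Request:
servo_tool:
  increments:
    - {"tx": -0.1,"ty": -0.05,"tz": -0.7,"ax": -0.1,"ay": 0.3,"az": 0,"gripper": 0.4}
    - {"tx": 0,"ty": 0,"tz": -0.5,"ax": 0,"ay": 0,"az": 0,"gripper": 0.4}
    - {"tx": 0,"ty": 0,"tz": -0.2,"ax": 0,"ay": 0,"az": 0,"gripper": 0.4}
    - {"tx": 0,"ty": 0,"tz": 0,"ax": 0,"ay": 0,"az": 0,"gripper": 0.4}
    - {"tx": 0,"ty": 0,"tz": 0,"ax": 0,"ay": 0,"az": 0,"gripper": 0.4}

```text
t: 7.42
tcp_pos: [532.4, 310.7, 23.5]
orientation: [-51.6, 89.9, 34.4]
contact_force: [-0.1, -0.5, -0.4]
gripper_width: 57.1
```

```bash
python3 - <<'E'
from h import *
st(j2w((-4,-4)),90+JA,20.3)
E
```

```text
t 7.42 tcp [532.4 310.7  23.5] approach [ 0.002  0.001 -1.   ] open 85.98 j [ 23.  38. -15.  37.   0.  27.] w 57.1 F [-0.1 -0.5 -0.4]
jig [-2.3 -3. ]
delta cm [-0.18 -0.09] dz -0.32 ('daz', np.float64(-0.1))
```

Request:
servo_tool:
  increments:
    - {"tx": 0,"ty": 0,"tz": -0.2,"ax": 0,"ay": 0,"az": 0,"gripper": 0.4}
    - {"tx": 0,"ty": 0,"tz": -0.1,"ax": 0,"ay": 0,"az": 0,"gripper": 0.4}
    - {"tx": 0,"ty": 0,"tz": 0,"ax": 0,"ay": 0,"az": 0,"gripper": 0.4}
    - {"tx": 0,"ty": 0,"tz": 0,"ax": 0,"ay": 0,"az": 0,"gripper": 0.4}
    - {"tx": 0,"ty": 0,"tz": 0,"ax": 0,"ay": 0,"az": 0,"gripper": 0.4}

```text
t: 7.83
tcp_pos: [533.2, 311.0, 21.4]
orientation: [-56.0, 89.8, 30.0]
contact_force: [-0.2, 0.1, -0.7]
gripper_width: 57.6
```

Request:
servo_tool:
  increments:
    - {"tx": 0.2,"ty": 0,"tz": 0,"ax": 0,"ay": 0,"az": 0,"gripper": 0.4}
    - {"tx": 0,"ty": 0,"tz": 0,"ax": 0,"ay": 0,"az": 0,"gripper": 0.4}
    - {"tx": 0.2,"ty": 0,"tz": 0,"ax": 0,"ay": 0,"az": 0,"gripper": 0.4}
    - {"tx": 0,"ty": 0,"tz": 0,"ax": 0,"ay": 0,"az": 0,"gripper": 0.4}
    - {"tx": 0,"ty": 0,"tz": 0,"ax": 0,"ay": 0,"az": 0,"gripper": 0.4}

```text
t: 8.25
tcp_pos: [535.5, 311.0, 21.0]
orientation: [8.8, 89.9, 94.7]
contact_force: [1.4, -1.2, -1.2]
gripper_width: 57.3
```

Request:
servo_tool:
  increments:
    - {"tx": 0.2,"ty": 0,"tz": 0,"ax": 0,"ay": 0,"az": 0,"gripper": 0.4}
    - {"tx": 0,"ty": 0,"tz": 0,"ax": 0,"ay": 0,"az": 0,"gripper": 0.4}
    - {"tx": 0.2,"ty": 0,"tz": 0,"ax": 0,"ay": 0,"az": 0,"gripper": 0.4}
    - {"tx": 0,"ty": 0,"tz": 0,"ax": 0,"ay": 0,"az": 0,"gripper": 0.4}
    - {"tx": 0,"ty": 0,"tz": 0,"ax": 0,"ay": 0,"az": 0,"gripper": 0.4}

```text
t: 8.67
tcp_pos: [535.6, 311.0, 20.6]
orientation: [76.4, 89.5, 162.5]
contact_force: [-2.1, -0.3, -0.4]
gripper_width: 57.2
```

Request:
servo_tool:
  increments:
    - {"tx": 0.2,"ty": 0,"tz": -0.1,"ax": 0,"ay": 0,"az": 0,"gripper": 0.4}
    - {"tx": 0,"ty": 0,"tz": 0,"ax": 0,"ay": 0,"az": 0,"gripper": 0.4}
    - {"tx": 0,"ty": 0,"tz": 0,"ax": 0,"ay": 0,"az": 0,"gripper": 0.4}
    - {"tx": 0,"ty": 0,"tz": 0,"ax": 0,"ay": 0,"az": 0,"gripper": 0.4}
    - {"tx": 0,"ty": 0,"tz": 0,"ax": 0,"ay": 0,"az": 0,"gripper": 0.4}

```text
t: 9.08
tcp_pos: [535.6, 311.0, 20.8]
orientation: [80.6, 89.3, 166.7]
contact_force: [-2.9, 0.1, -0.9]
gripper_width: 57.4
```

```bash
python3 - <<'E'
from h import *
st(j2w((0,0)),90+JA,20.3)
s=cap("side")
zoom(s,200,90,340,210,"pics/b4.png",5)
E
```

```text
t 9.08 tcp [535.6 311.   20.8] approach [-0.012  0.003 -1.   ] open 86.04 j [ 23.  39. -14.  38.   0.  27.] w 57.4 F [-2.9  0.1 -0.9]
jig [ 0.9 -2.5]
delta cm [-0.07  0.25] dz -0.05 ('daz', np.float64(-0.1))
```

View pics/b4.png

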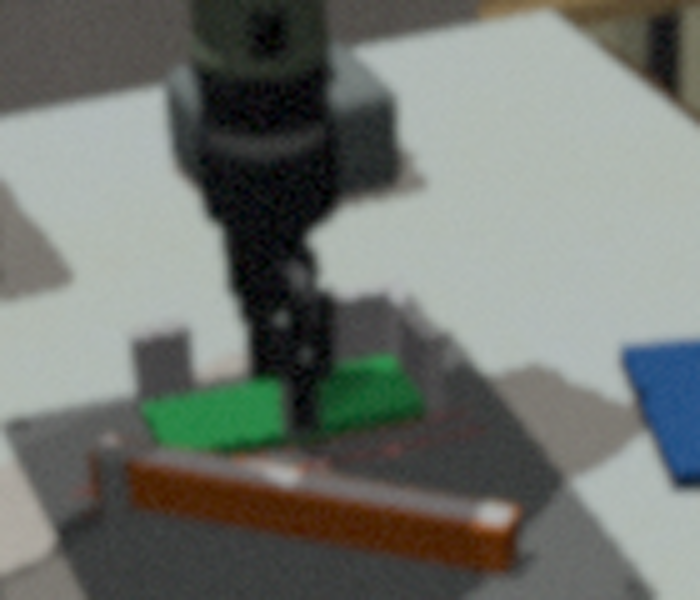

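Request:
servo_tool:
  increments:
    - {"tx": 0,"ty": 0.2,"tz": 0,"ax": 0,"ay": -0.5,"az": 0,"gripper": 0.4}
    - {"tx": 0,"ty": 0,"tz": 0,"ax": 0,"ay": 0,"az": 0,"gripper": 0.4}
    - {"tx": 0,"ty": 0.2,"tz": 0,"ax": 0,"ay": 0,"az": 0,"gripper": 0.4}
    - {"tx": 0,"ty": 0,"tz": 0,"ax": 0,"ay": 0,"az": 0,"gripper": 0.4}
    - {"tx": 0,"ty": 0,"tz": 0,"ax": 0,"ay": 0,"az": 0,"gripper": 0.4}

```text
t: 9.55
tcp_pos: [535.8, 314.2, 20.6]
orientation: [77.5, 89.9, 163.5]
contact_force: [-2.7, -1.3, 1.9]
gripper_width: 57.6
```

Request:
servo_tool:
  increments:
    - {"tx": 0.1,"ty": 0.2,"tz": 0,"ax": 0,"ay": 0,"az": 0,"gripper": 0.4}
    - {"tx": 0,"ty": 0,"tz": 0,"ax": 0,"ay": 0,"az": 0,"gripper": 0.4}
    - {"tx": 0.1,"ty": 0.2,"tz": 0,"ax": 0,"ay": 0,"az": 0,"gripper": 0.4}
    - {"tx": 0,"ty": 0,"tz": 0,"ax": 0,"ay": 0,"az": 0,"gripper": 0.4}
    - {"tx": 0.1,"ty": 0.2,"tz": 0,"ax": 0,"ay": 0,"az": 0,"gripper": 0.4}

```text
t: 9.97
tcp_pos: [536.0, 315.4, 20.8]
orientation: [149.1, 89.3, -125.1]
contact_force: [-7.6, -10.5, 9.1]
gripper_width: 57.7
```

```bash
python3 - <<'E'
from h import *
st(j2w((0,0)),90+JA,20.3)
E
```

```text
t 9.97 tcp [536.  315.4  20.8] approach [-0.007 -0.01  -1.   ] open 85.8 j [ 24.  39. -13.  38.  -0.  28.] w 57.7 F [ -7.6 -10.5   9.1]
jig [1. 2.]
delta cm [-0.11 -0.19] dz -0.05 ('daz', np.float64(0.1))
```

Request:
servo_tool:
  increments:
    - {"tx": 0,"ty": 0,"tz": 0,"ax": 0,"ay": 0,"az": 0,"gripper": 0.75}
    - {"tx": 0,"ty": 0,"tz": 0,"ax": 0,"ay": 0,"az": 0,"gripper": 0.8}
    - {"tx": 0,"ty": 0,"tz": 0,"ax": 0,"ay": 0,"az": 0,"gripper": 0.95}
    - {"tx": 0,"ty": 0,"tz": 0,"ax": 0.4,"ay": -0.3,"az": 0,"gripper": 0.95}
    - {"tx": 0,"ty": 0,"tz": 0,"ax": 0,"ay": 0,"az": 0,"gripper": 0.95}

```text
t: 10.38
tcp_pos: [540.5, 317.5, 21.7]
orientation: [-77.9, 89.6, 8.0]
contact_force: [-0.3, 0.7, -0.7]
gripper_width: 81.3
```

Request:
servo_tool:
  increments:
    - {"tx": 0,"ty": 0,"tz": 1,"ax": 0,"ay": 0,"az": 0,"gripper": 0.95}
    - {"tx": 0,"ty": 0,"tz": 2.5,"ax": 0,"ay": 0,"az": 0,"gripper": 0.95}
    - {"tx": 0,"ty": 0,"tz": 3.5,"ax": 0,"ay": 0,"az": 0,"gripper": 0.95}
    - {"tx": 0,"ty": 0,"tz": 3.5,"ax": 0,"ay": 0,"az": 0,"gripper": 0.95}
    - {"tx": 0,"ty": -2,"tz": 0,"ax": 0,"ay": 0,"az": -5,"gripper": 1}

```text
t: 10.8
tcp_pos: [539.2, 299.4, 131.1]
orientation: [-49.1, 89.7, 31.9]
contact_force: [0.9, -0.1, 0.4]
gripper_width: 85.4
```

Request:
servo_tool:
  increments:
    - {"tx": 0,"ty": -3.8,"tz": 0,"ax": 0,"ay": 0,"az": -5,"gripper": 1}
    - {"tx": 0,"ty": -3.8,"tz": 0,"ax": 0,"ay": 0,"az": -5,"gripper": 1}
    - {"tx": 0.3,"ty": -3.8,"tz": 0,"ax": 0,"ay": 0,"az": -5,"gripper": 1}
    - {"tx": 0.5,"ty": -3.8,"tz": 0,"ax": 0,"ay": 0,"az": -5,"gripper": 1}
    - {"tx": 0.5,"ty": -3.8,"tz": 0,"ax": 0,"ay": 0,"az": -5,"gripper": 1}

```text
t: 11.22
tcp_pos: [555.4, 109.7, 140.9]
orientation: [-48.8, 88.7, 6.7]
contact_force: [0.7, 0.1, -0.6]
gripper_width: 85.2
```

```bash
python3 - <<'E'
from h import *
st((616.4,-341.6),1,60)
plate("green",18)
c=cap("top")
zoom(c,80,150,280,330,"pics/b5.png",3)
for n in("blue","purple"):
    for o in blobs(c,*COL[n],12,amin=200): print(n,np.round(o["c"],1),round(o["L"],1),round(o["W"],1),round(o["yaw"],1))
E
```

```text
t 11.22 tcp [555.4 109.7 140.9] approach [ 0.022  0.003 -1.   ] open 55.47 j [  4.  24. -18.  46.   0.  38.] w 85.2 F [ 0.7  0.1 -0.6]
jig [  34.9 -201.8]
delta cm [  6.1  -45.13] dz -8.09 ('daz', np.float64(-54.5))
blue [ 616.4 -341.6] 147.8 58.5 -89.0
purple [ 284.8 -408.3] 112.0 45.3 -65.0
purple [ 437.8 -349.8] 148.4 58.3 83.5
purple [ 455.8 -119.2] 111.4 43.7 -84.2
```

View pics/b5.png

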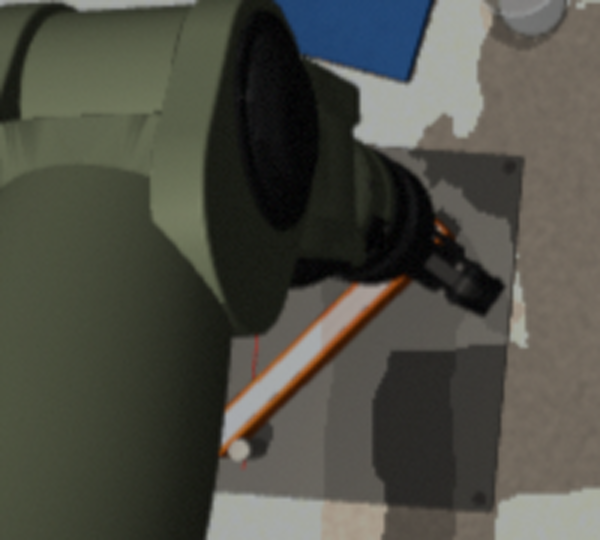

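Request:
servo_tool:
  increments:
    - {"tx": 0.3,"ty": -3.6,"tz": 0.3,"ax": 0,"ay": 0.2,"az": -4.5,"gripper": 1}
    - {"tx": 0.5,"ty": -3.6,"tz": 0.2,"ax": 0,"ay": 0,"az": -4.5,"gripper": 1}
    - {"tx": 0.5,"ty": -3.6,"tz": 0,"ax": 0,"ay": 0,"az": -4.5,"gripper": 1}
    - {"tx": 0.5,"ty": -3.6,"tz": 0,"ax": 0,"ay": 0,"az": -4.5,"gripper": 1}
    - {"tx": 0.5,"ty": -3.6,"tz": 0,"ax": 0,"ay": 0,"az": -4.5,"gripper": 1}

```text
t: 11.73
tcp_pos: [580.6, -72.5, 150.8]
orientation: [-39.9, 88.6, -7.4]
contact_force: [0.8, 0.9, -0.0]
gripper_width: 85.6
```

Request:
servo_tool:
  increments:
    - {"tx": 0.5,"ty": -3.6,"tz": 0,"ax": 0,"ay": 0,"az": -4.5,"gripper": 1}
    - {"tx": 0.5,"ty": -3.6,"tz": 0,"ax": 0,"ay": 0,"az": -4.5,"gripper": 1}
    - {"tx": 0.5,"ty": -3.6,"tz": 0,"ax": 0,"ay": 0,"az": -4.5,"gripper": 1}
    - {"tx": 0.5,"ty": -3.6,"tz": 0,"ax": 0,"ay": 0,"az": -4.5,"gripper": 1}
    - {"tx": 0.5,"ty": -3.6,"tz": 0,"ax": 0,"ay": 0,"az": -4.5,"gripper": 1}

```text
t: 12.15
tcp_pos: [608.5, -257.6, 155.4]
orientation: [-35.3, 88.2, -25.9]
contact_force: [1.1, -0.1, -0.2]
gripper_width: 85.2
```

```bash
python3 - <<'E'
from h import *
st((616.4,-341.6),1,60)
E
```

```text
t 12.15 tcp [ 608.5 -257.6  155.4] approach [ 0.028 -0.014 -1.   ] open 9.38 j [-29.  33.  -2.  53.   0.  51.] w 85.2 F [ 1.1 -0.1 -0.2]
jig [ 114.  -564.4]
delta cm [ 0.79 -8.4 ] dz -9.54 ('daz', np.float64(-8.4))
```

Request:
servo_tool:
  increments:
    - {"tx": 0.2,"ty": -2.8,"tz": -1,"ax": 0.2,"ay": 0.4,"az": -2.2,"gripper": 1}
    - {"tx": 0.2,"ty": -2,"tz": -2,"ax": 0,"ay": 0,"az": -2,"gripper": 1}
    - {"tx": 0.2,"ty": -1,"tz": -3,"ax": 0,"ay": 0,"az": -1.5,"gripper": 1}
    - {"tx": 0,"ty": 0,"tz": -3,"ax": 0,"ay": 0,"az": 0,"gripper": 1}
    - {"tx": 0,"ty": 0,"tz": 0,"ax": 0,"ay": 0,"az": 0,"gripper": 1}

```text
t: 12.57
tcp_pos: [620.2, -327.4, 69.3]
orientation: [-36.5, 87.7, -33.5]
contact_force: [-2.7, 1.0, -0.9]
gripper_width: 85.4
```

```bash
python3 - <<'E'
from h import *
st((616.4,-341.6),1,14)
s=cap("side")
for o in blobs(s,*COL["blue"],12,amin=200): print(np.round(o["c"],1),round(o["L"],1),round(o["W"],1),round(o["yaw"],1))
E
```

```text
t 12.57 tcp [ 620.2 -327.4   69.3] approach [ 0.033 -0.022 -0.999] open 3.02 j [-34.  41.  -1.  46.   0.  53.] w 85.4 F [-2.7  1.  -0.9]
jig [ 130.7 -633.2]
delta cm [-0.38 -1.42] dz -5.53 ('daz', np.float64(-2.0))
[ 613.1 -346.8] 150.6 62.2 -89.1
```

Request:
servo_tool:
  increments:
    - {"tx": -0.3,"ty": -1.2,"tz": -0.5,"ax": 1.2,"ay": 1.8,"az": -2,"gripper": 1}
    - {"tx": 0,"ty": 0,"tz": -1,"ax": 0,"ay": 0,"az": 0,"gripper": 1}
    - {"tx": 0,"ty": 0,"tz": -0.5,"ax": 0,"ay": 0,"az": 0,"gripper": 1}
    - {"tx": 0,"ty": 0,"tz": 0,"ax": 0,"ay": 0,"az": 0,"gripper": 1}
    - {"tx": 0,"ty": 0,"tz": 0,"ax": 0,"ay": 0,"az": 0,"gripper": 1}

```text
t: 13.03
tcp_pos: [623.3, -337.0, 59.4]
orientation: [-30.5, 89.3, -29.1]
contact_force: [-0.2, -0.7, 0.0]
gripper_width: 85.3
```

```bash
python3 - <<'E'
from h import *
st((616.4,-341.6),1,14)
E
```

```text
t 13.03 tcp [ 623.3 -337.    59.4] approach [ 0.011 -0.006 -1.   ] open 1.45 j [-34.  43.   3.  49.   0.  54.] w 85.3 F [-0.2 -0.7  0. ]
jig [ 134.5 -642.6]
delta cm [-0.69 -0.46] dz -4.54 ('daz', np.float64(-0.5))
```

Request:
servo_tool:
  increments:
    - {"tx": -0.7,"ty": -0.4,"tz": -1,"ax": 0.3,"ay": 0.6,"az": -0.4,"gripper": 1}
    - {"tx": 0,"ty": 0,"tz": -1.5,"ax": 0,"ay": 0,"az": 0,"gripper": 1}
    - {"tx": 0,"ty": 0,"tz": -1,"ax": 0,"ay": 0,"az": 0,"gripper": 1}
    - {"tx": 0,"ty": 0,"tz": 0,"ax": 0,"ay": 0,"az": 0,"gripper": 1}
    - {"tx": 0,"ty": 0,"tz": 0,"ax": 0,"ay": 0,"az": 0,"gripper": 1}

```text
t: 13.45
tcp_pos: [616.9, -340.0, 26.1]
orientation: [-45.3, 89.7, -44.0]
contact_force: [1.2, 0.1, 0.2]
gripper_width: 85.5
```

```bash
python3 - <<'E'
from h import *
st((616.4,-341.6),1,14)
s=cap("side");zoom(s,320,200,480,350,"pics/c1.png",4)
E
```

```text
t 13.45 tcp [ 616.9 -340.    26.1] approach [ 0.004 -0.004 -1.   ] open 1.23 j [-35.  45.   1.  45.  -0.  54.] w 85.5 F [1.2 0.1 0.2]
jig [ 128.3 -646. ]
delta cm [-0.05 -0.16] dz -1.21 ('daz', np.float64(-0.2))
```

View pics/c1.png

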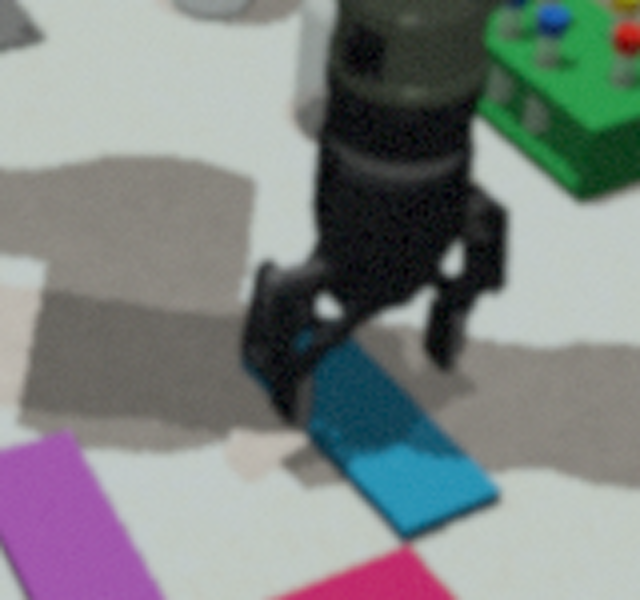

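Request:
servo_tool:
  increments:
    - {"tx": 0,"ty": -0.2,"tz": -0.8,"ax": 0.2,"ay": 0.2,"az": -0.2,"gripper": 1}
    - {"tx": 0,"ty": 0,"tz": -0.5,"ax": 0,"ay": 0,"az": 0,"gripper": 1}
    - {"tx": 0,"ty": 0,"tz": 0,"ax": 0,"ay": 0,"az": 0,"gripper": 1}
    - {"tx": 0,"ty": 0,"tz": 0,"ax": 0,"ay": 0,"az": 0,"gripper": 0.6}
    - {"tx": 0,"ty": 0,"tz": 0,"ax": 0,"ay": 0,"az": 0,"gripper": 0.6}
  squeeze: 40

```text
t: 13.92
tcp_pos: [617.3, -342.8, 13.0]
orientation: [-34.4, 89.9, -33.4]
contact_force: [-0.1, -0.2, -0.3]
gripper_width: 63.8
```

Request:
servo_tool:
  increments:
    - {"tx": 0,"ty": 0,"tz": 0,"ax": 0,"ay": 0,"az": 0,"gripper": 0.5}
    - {"tx": 0,"ty": 0,"tz": 0,"ax": 0,"ay": 0,"az": 0,"gripper": 0.5}
    - {"tx": 0,"ty": 0,"tz": 0,"ax": 0,"ay": 0,"az": 0,"gripper": 0.5}
    - {"tx": 0,"ty": 0,"tz": 0,"ax": 0,"ay": 0,"az": 0,"gripper": 0.5}
    - {"tx": 0,"ty": 0,"tz": 0,"ax": 0,"ay": 0,"az": 0,"gripper": 0.5}

```text
t: 14.33
tcp_pos: [617.5, -342.9, 13.6]
orientation: [-35.7, 89.9, -34.7]
contact_force: [0.4, -0.9, -1.3]
gripper_width: 58.7
```

```bash
python3 - <<'E'
from h import *
st((616.4,-341.6),1,14)
E
```

```text
t 14.33 tcp [ 617.5 -342.9   13.6] approach [ 0.001 -0.001 -1.   ] open 1.0 j [-35.  46.   1.  45.   0.  54.] w 58.7 F [ 0.4 -0.9 -1.3]
jig [ 129.1 -648.8]
delta cm [-0.11  0.13] dz 0.04 ('daz', np.float64(0.0))
```

Request:
servo_tool:
  increments:
    - {"tx": 0,"ty": 0,"tz": 1.5,"ax": 0,"ay": 0,"az": 0,"gripper": 0.4}
    - {"tx": 0,"ty": 0,"tz": 3,"ax": 0,"ay": 0,"az": 0,"gripper": 0.4}
    - {"tx": 0,"ty": 0,"tz": 3.5,"ax": 0,"ay": 0,"az": 0,"gripper": 0.4}
    - {"tx": 0,"ty": 0,"tz": 3.5,"ax": 0,"ay": 0,"az": 0,"gripper": 0.4}
    - {"tx": 0,"ty": 1,"tz": 1,"ax": 0,"ay": 0,"az": 2,"gripper": 0.4}
  squeeze: 60

```text
t: 14.75
tcp_pos: [612.4, -330.9, 136.0]
orientation: [149.1, 89.4, 152.0]
contact_force: [1.7, -0.8, -0.0]
gripper_width: 57.6
```

Request:
servo_tool:
  increments:
    - {"tx": -0.4,"ty": 2.5,"tz": 0,"ax": 0,"ay": 0,"az": 3.8,"gripper": 0.4}
    - {"tx": -0.4,"ty": 3,"tz": 0,"ax": 0,"ay": 0,"az": 3.8,"gripper": 0.4}
    - {"tx": -0.4,"ty": 3,"tz": 0,"ax": 0,"ay": 0,"az": 3.8,"gripper": 0.4}
    - {"tx": -0.4,"ty": 3,"tz": 0,"ax": 0,"ay": 0,"az": 3.8,"gripper": 0.4}
    - {"tx": -0.4,"ty": 3,"tz": 0,"ax": 0,"ay": 0,"az": 3.8,"gripper": 0.4}

```text
t: 15.17
tcp_pos: [594.0, -186.7, 140.2]
orientation: [-94.2, 89.8, -71.6]
contact_force: [0.7, -0.0, -1.3]
gripper_width: 57.8
```

```bash
python3 - <<'E'
from h import *
st((531,310),90+JA,110)
s=cap("side");zoom(s,270,80,450,300,"pics/c2.png",3)
E
```

```text
t 15.17 tcp [ 594.  -186.7  140.2] approach [ 0.001 -0.003 -1.   ] open 22.63 j [-24.  31.  -8.  51.  -0.  43.] w 57.8 F [ 0.7 -0.  -1.3]
jig [  94.5 -494.7]
delta cm [-6.3  49.67] dz -3.02 ('daz', np.float64(63.3))
```

View pics/c2.png

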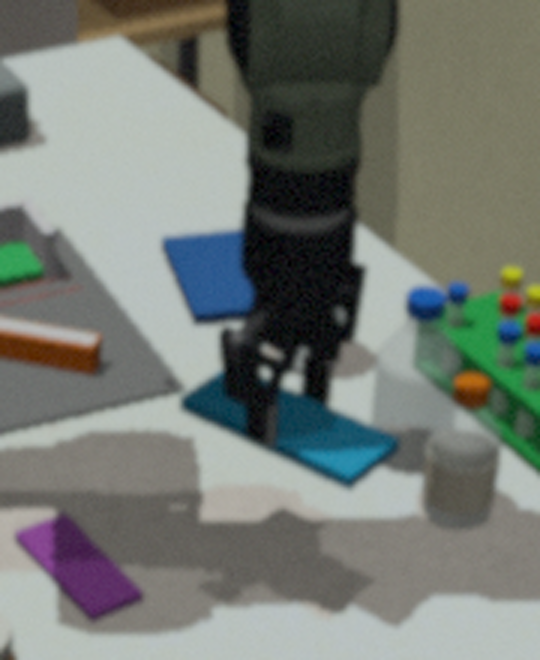

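Held. 49.7 cm and 63° to go.

Request:
servo_tool:
  increments:
    - {"tx": -0.4,"ty": 3.2,"tz": 0,"ax": 0,"ay": 0,"az": 4.2,"gripper": 0.4}
    - {"tx": -0.4,"ty": 3.2,"tz": 0,"ax": 0,"ay": 0,"az": 4.2,"gripper": 0.4}
    - {"tx": -0.4,"ty": 3.2,"tz": 0,"ax": 0,"ay": 0,"az": 4.2,"gripper": 0.4}
    - {"tx": -0.4,"ty": 3.2,"tz": 0,"ax": 0,"ay": 0,"az": 4.2,"gripper": 0.4}
    - {"tx": -0.4,"ty": 3.2,"tz": 0,"ax": 0,"ay": 0,"az": 4.2,"gripper": 0.4}

```text
t: 15.63
tcp_pos: [570.0, -15.5, 137.8]
orientation: [112.4, 89.9, 157.3]
contact_force: [0.9, 0.9, -1.4]
gripper_width: 57.8
```

Request:
servo_tool:
  increments:
    - {"tx": -0.4,"ty": 3.2,"tz": 0,"ax": 0,"ay": 0,"az": 4.2,"gripper": 0.4}
    - {"tx": -0.4,"ty": 3.2,"tz": 0,"ax": 0,"ay": 0,"az": 4.2,"gripper": 0.4}
    - {"tx": -0.4,"ty": 3.2,"tz": 0,"ax": 0,"ay": 0,"az": 4.2,"gripper": 0.4}
    - {"tx": -0.4,"ty": 3.2,"tz": 0,"ax": 0,"ay": 0,"az": 4.2,"gripper": 0.4}
    - {"tx": -0.4,"ty": 3.2,"tz": 0,"ax": 0,"ay": 0,"az": 4.2,"gripper": 0.4}

```text
t: 16.05
tcp_pos: [545.7, 153.1, 135.8]
orientation: [108.9, 89.8, 176.1]
contact_force: [0.2, 0.4, -0.7]
gripper_width: 57.7
```

```bash
python3 - <<'E'
from h import *
st((531,310),90+JA,110)
E
```

```text
t 16.05 tcp [545.7 153.1 135.8] approach [-0.004  0.    -1.   ] open 67.17 j [  8.  26. -17.  47.   0.  31.] w 57.7 F [ 0.2  0.4 -0.7]
jig [  22.1 -159.2]
delta cm [-1.47 15.69] dz -2.58 ('daz', np.float64(18.8))
```

Request:
servo_tool:
  increments:
    - {"tx": -0.3,"ty": 3.2,"tz": -0.5,"ax": 0,"ay": 0,"az": 4,"gripper": 0.4}
    - {"tx": -0.4,"ty": 3.2,"tz": -0.5,"ax": 0,"ay": 0,"az": 4,"gripper": 0.4}
    - {"tx": -0.3,"ty": 3.2,"tz": -0.5,"ax": 0,"ay": 0,"az": 4,"gripper": 0.4}
    - {"tx": -0.3,"ty": 2.5,"tz": 0,"ax": 0,"ay": 0,"az": 3,"gripper": 0.4}
    - {"tx": 0,"ty": 1,"tz": 0,"ax": 0,"ay": 0,"az": 1,"gripper": 0.4}

```text
t: 16.47
tcp_pos: [527.7, 295.3, 118.3]
orientation: [88.3, 89.7, 172.9]
contact_force: [0.2, 0.1, -0.8]
gripper_width: 57.6
```

Request:
servo_tool:
  increments:
    - {"tx": 0,"ty": 0,"tz": 0,"ax": 0,"ay": 0,"az": 0,"gripper": 0.4}
    - {"tx": 0,"ty": 0,"tz": 0,"ax": 0,"ay": 0,"az": 0,"gripper": 0.4}
    - {"tx": 0,"ty": 0,"tz": 0,"ax": 0,"ay": 0,"az": 0,"gripper": 0.4}
    - {"tx": 0,"ty": 0,"tz": 0,"ax": 0,"ay": 0,"az": 0,"gripper": 0.4}
    - {"tx": 0,"ty": 0,"tz": 0,"ax": 0,"ay": 0,"az": 0,"gripper": 0.4}

```text
t: 16.88
tcp_pos: [526.7, 294.2, 116.8]
orientation: [108.0, 89.6, -167.4]
contact_force: [0.1, 0.4, -1.4]
gripper_width: 57.6
```

```bash
python3 - <<'E'
from h import *
st((531,310),90+JA,110)
c=cap("top");zoom(c,80,150,280,330,"pics/c3.png",3)
s=cap("side");zoom(s,190,60,370,240,"pics/c4.png",3)
z=arm.read_state()["tcp_pos"][2]-14+12
plate("blue",z);plate("green",18)
E
```

```text
t 16.88 tcp [526.7 294.2 116.8] approach [-0.008 -0.002 -1.   ] open 84.59 j [ 22.  31. -12.  48.   0.  28.] w 57.6 F [ 0.1  0.4 -1.4]
jig [ -6.8 -19.8]
delta cm [0.43 1.58] dz -0.68 ('daz', np.float64(1.3))
blue jig [-51.1 -19.6] L 63.7 W 58.2 yaw-jig -1.75
```

View pics/c3.png

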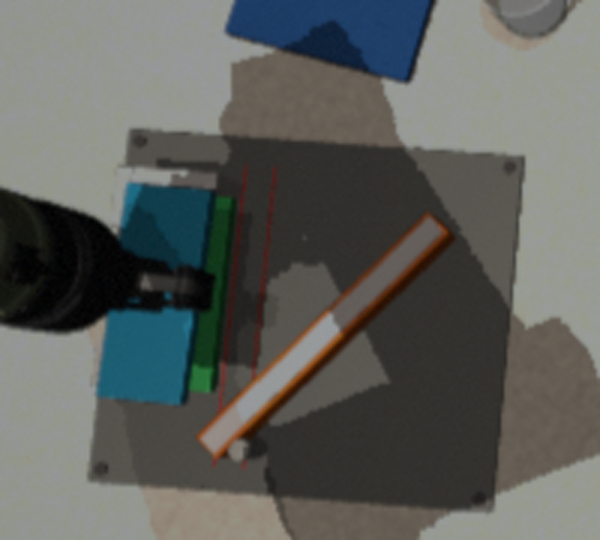

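View pics/c4.png

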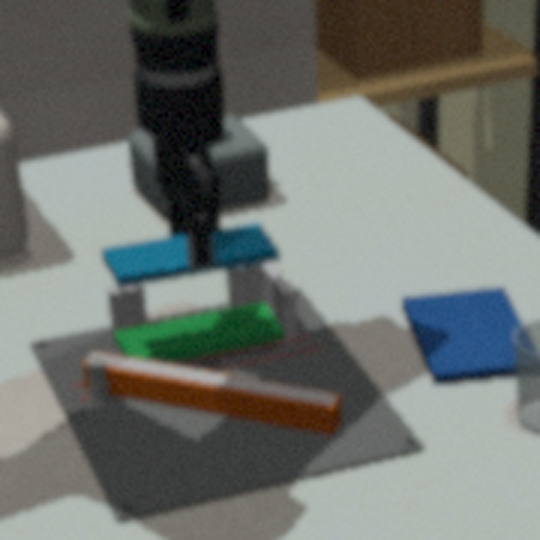

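```bash
python3 - <<'E'
from h import *
c=cap("top")
for u,v in((235,197),(212,391)): print(w2j(ray(c,80+u/3,150+v/3,18)).round(1))
s=cap("side");zoom(s,215,120,305,200,"pics/c5.png",8)
E
```

```text
[ 73.7 -33.2]
[-75.3 -31.5]
```

View pics/c5.png

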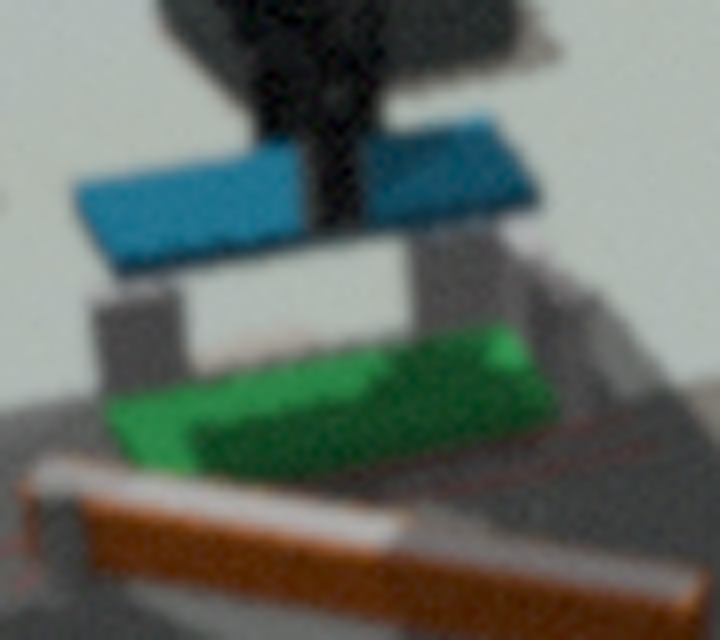

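Request:
servo_tool:
  increments:
    - {"tx": 0.2,"ty": 1,"tz": 0,"ax": 0.1,"ay": -0.4,"az": 1.3,"gripper": 0.4}
    - {"tx": 0.2,"ty": 0.5,"tz": -1,"ax": 0,"ay": 0,"az": 0,"gripper": 0.4}
    - {"tx": 0,"ty": 0,"tz": -2,"ax": 0,"ay": 0,"az": 0,"gripper": 0.4}
    - {"tx": 0,"ty": 0,"tz": -1,"ax": 0,"ay": 0,"az": 0,"gripper": 0.4}
    - {"tx": 0,"ty": 0,"tz": 0,"ax": 0,"ay": 0,"az": 0,"gripper": 0.4}

```text
t: 17.6
tcp_pos: [532.5, 313.3, 75.5]
orientation: [-51.9, 89.7, 34.3]
contact_force: [-0.4, -0.1, -1.2]
gripper_width: 57.9
```

```bash
python3 - <<'E'
from h import *
st((532,311.5),90+JA,40)
E
```

```text
t 17.6 tcp [532.5 313.3  75.5] approach [ 0.004  0.003 -1.   ] open 86.15 j [ 24.  34. -13.  43.   0.  27.] w 57.9 F [-0.4 -0.1 -1.2]
jig [-2.4 -0.4]
delta cm [-0.05 -0.18] dz -3.55 ('daz', np.float64(-0.2))
```

Request:
servo_tool:
  increments:
    - {"tx": -0.1,"ty": -0.2,"tz": 0,"ax": -0.1,"ay": 0.2,"az": 0,"gripper": 0.4}
    - {"tx": 0,"ty": 0,"tz": -1,"ax": 0,"ay": 0,"az": 0,"gripper": 0.4}
    - {"tx": 0,"ty": 0,"tz": -1,"ax": 0,"ay": 0,"az": 0,"gripper": 0.4}
    - {"tx": 0,"ty": 0,"tz": -1,"ax": 0,"ay": 0,"az": 0,"gripper": 0.4}
    - {"tx": 0,"ty": 0,"tz": 0,"ax": 0,"ay": 0,"az": 0,"gripper": 0.4}

```text
t: 18.02
tcp_pos: [531.3, 311.8, 42.7]
orientation: [1.8, 90.0, 88.0]
contact_force: [-0.9, -0.2, -0.8]
gripper_width: 57.7
```

Request:
servo_tool:
  increments:
    - {"tx": 0,"ty": 0,"tz": -0.3,"ax": 0,"ay": 0,"az": 0,"gripper": 0.4}
    - {"tx": 0,"ty": 0,"tz": -0.2,"ax": 0,"ay": 0,"az": 0,"gripper": 0.4}
    - {"tx": 0,"ty": 0,"tz": 0,"ax": 0,"ay": 0,"az": 0,"gripper": 0.4}
    - {"tx": 0,"ty": 0,"tz": 0,"ax": 0,"ay": 0,"az": 0,"gripper": 0.4}
    - {"tx": 0,"ty": 0,"tz": 0,"ax": 0,"ay": 0,"az": 0,"gripper": 0.4}

```text
t: 18.43
tcp_pos: [531.3, 311.5, 36.8]
orientation: [45.2, 90.0, 131.4]
contact_force: [-0.5, 0.1, -0.7]
gripper_width: 57.4
```

```bash
python3 - <<'E'
from h import *
st((532,311.5),90+JA,32)
E
```

```text
t 18.43 tcp [531.3 311.5  36.8] approach [-0.     0.001 -1.   ] open 86.18 j [ 24.  37. -14.  39.   0.  27.] w 57.4 F [-0.5  0.1 -0.7]
jig [-3.4 -2.2]
delta cm [ 0.07 -0.  ] dz -0.48 ('daz', np.float64(-0.3))
```

Request:
servo_tool:
  increments:
    - {"tx": 0,"ty": 0,"tz": -0.3,"ax": 0,"ay": 0,"az": -0.2,"gripper": 0.4}
    - {"tx": 0,"ty": 0,"tz": -0.2,"ax": 0,"ay": 0,"az": 0,"gripper": 0.4}
    - {"tx": 0,"ty": 0,"tz": 0,"ax": 0,"ay": 0,"az": 0,"gripper": 0.4}
    - {"tx": 0,"ty": 0,"tz": 0,"ax": 0,"ay": 0,"az": 0,"gripper": 0.4}
    - {"tx": 0,"ty": 0,"tz": 0,"ax": 0,"ay": 0,"az": 0,"gripper": 0.4}

```text
t: 18.85
tcp_pos: [532.3, 311.9, 32.5]
orientation: [-45.5, 89.9, 40.5]
contact_force: [0.5, -0.0, -1.5]
gripper_width: 57.7
```

Request:
servo_tool:
  increments:
    - {"tx": 0.2,"ty": 0,"tz": -0.1,"ax": 0,"ay": 0,"az": 0,"gripper": 0.4}
    - {"tx": 0,"ty": 0,"tz": 0,"ax": 0,"ay": 0,"az": 0,"gripper": 0.4}
    - {"tx": 0.2,"ty": 0,"tz": 0,"ax": 0,"ay": 0,"az": 0,"gripper": 0.4}
    - {"tx": 0,"ty": 0,"tz": 0,"ax": 0,"ay": 0,"az": 0,"gripper": 0.4}
    - {"tx": 0.2,"ty": 0,"tz": 0,"ax": 0,"ay": 0,"az": 0,"gripper": 0.4}

```text
t: 19.27
tcp_pos: [536.3, 311.9, 31.7]
orientation: [60.4, 89.8, 146.4]
contact_force: [-11.0, 0.0, 9.0]
gripper_width: 57.6
```

Request:
servo_tool:
  increments:
    - {"tx": 0.1,"ty": 0,"tz": 0,"ax": 0,"ay": 0,"az": 0,"gripper": 0.4}
    - {"tx": 0,"ty": 0,"tz": 0,"ax": 0,"ay": 0,"az": 0,"gripper": 0.4}
    - {"tx": 0.2,"ty": 0,"tz": 0,"ax": 0,"ay": 0,"az": 0,"gripper": 0.4}
    - {"tx": 0,"ty": 0,"tz": 0,"ax": 0,"ay": 0,"az": 0,"gripper": 0.4}
    - {"tx": 0,"ty": 0,"tz": 0,"ax": 0,"ay": 0,"az": 0,"gripper": 0.4}

```text
t: 19.68
tcp_pos: [536.3, 311.9, 31.7]
orientation: [83.5, 89.5, 169.6]
contact_force: [-2.3, 0.6, 0.8]
gripper_width: 57.6
```

```bash
python3 - <<'E'
from h import *
st((532,311.5),90+JA,32)
E
```

```text
t 19.68 tcp [536.3 311.9  31.7] approach [-0.009  0.002 -1.   ] open 86.04 j [ 23.  38. -13.  39.   0.  27.] w 57.6 F [-2.3  0.6  0.8]
jig [ 1.5 -1.5]
delta cm [-0.43 -0.04] dz 0.03 ('daz', np.float64(-0.1))
```

Against the end fence; now the back fence.

Request:
servo_tool:
  increments:
    - {"tx": 0,"ty": 0.2,"tz": 0,"ax": 0,"ay": -0.5,"az": 0,"gripper": 0.4}
    - {"tx": 0,"ty": 0,"tz": 0,"ax": 0,"ay": 0,"az": 0,"gripper": 0.4}
    - {"tx": 0,"ty": 0.2,"tz": 0,"ax": 0,"ay": 0,"az": 0,"gripper": 0.4}
    - {"tx": 0,"ty": 0.2,"tz": 0,"ax": 0,"ay": 0,"az": 0,"gripper": 0.4}
    - {"tx": 0.1,"ty": 0.2,"tz": 0,"ax": 0,"ay": 0,"az": 0,"gripper": 0.4}

```text
t: 20.1
tcp_pos: [536.6, 315.3, 31.8]
orientation: [-178.7, 89.5, -92.8]
contact_force: [-6.4, -10.8, 9.7]
gripper_width: 57.4
```

Request:
servo_tool:
  increments:
    - {"tx": 0.1,"ty": 0.2,"tz": 0,"ax": 0,"ay": 0,"az": 0,"gripper": 0.4}
    - {"tx": 0.1,"ty": 0.2,"tz": 0,"ax": 0,"ay": 0,"az": 0,"gripper": 0.4}
    - {"tx": 0.1,"ty": 0.2,"tz": 0,"ax": 0,"ay": 0,"az": 0,"gripper": 0.4}
    - {"tx": 0,"ty": 0,"tz": 0,"ax": 0,"ay": 0,"az": 0,"gripper": 0.4}
    - {"tx": 0.1,"ty": 0.2,"tz": 0,"ax": 0,"ay": 0,"az": 0,"gripper": 0.4}

```text
t: 20.52
tcp_pos: [536.6, 315.4, 32.4]
orientation: [168.2, 88.4, -105.9]
contact_force: [-6.4, -10.8, 8.6]
gripper_width: 57.2
```

```bash
python3 - <<'E'
from h import *
st((532,311.5),90+JA,32)
E
```

```text
t 20.52 tcp [536.6 315.4  32.4] approach [-0.008 -0.028 -1.   ] open 85.9 j [ 24.  38. -12.  41.  -1.  28.] w 57.2 F [ -6.4 -10.8   8.6]
jig [1.5 2. ]
delta cm [-0.46 -0.39] dz -0.04 ('daz', np.float64(0.0))
```

Request:
servo_tool:
  increments:
    - {"tx": 0,"ty": 0,"tz": 0,"ax": 1.4,"ay": -0.4,"az": 0,"gripper": 0.75}
    - {"tx": 0,"ty": 0,"tz": 0,"ax": 0,"ay": 0,"az": 0,"gripper": 0.8}
    - {"tx": 0,"ty": 0,"tz": 0,"ax": 0,"ay": 0,"az": 0,"gripper": 0.95}
    - {"tx": 0,"ty": 0,"tz": 0,"ax": 0,"ay": 0,"az": 0,"gripper": 0.95}
    - {"tx": 0,"ty": 0,"tz": 0,"ax": 0,"ay": 0,"az": 0,"gripper": 0.95}

```text
t: 20.93
tcp_pos: [539.6, 317.0, 32.5]
orientation: [-81.8, 89.7, 4.1]
contact_force: [0.1, -0.4, -0.2]
gripper_width: 81.5
```

```bash
python3 - <<'E'
from h import *
st((536,315.4),90+JA,100)
E
```

```text
t 20.93 tcp [539.6 317.   32.5] approach [ 0.004  0.    -1.   ] open 85.86 j [ 24.  38. -13.  39.  -0.  28.] w 81.5 F [ 0.1 -0.4 -0.2]
jig [4.4 3.8]
delta cm [-0.36 -0.16] dz 6.75 ('daz', np.float64(0.1))
```

Request:
servo_tool:
  increments:
    - {"tx": 0,"ty": 0,"tz": 1,"ax": 0,"ay": 0,"az": 0,"gripper": 0.95}
    - {"tx": 0,"ty": 0,"tz": 2.5,"ax": 0,"ay": 0,"az": 0,"gripper": 0.95}
    - {"tx": 0,"ty": 0,"tz": 3.5,"ax": 0,"ay": 0,"az": 0,"gripper": 0.95}
    - {"tx": 0,"ty": 0,"tz": 3.5,"ax": 0,"ay": 0,"az": 0,"gripper": 0.95}
    - {"tx": 0,"ty": -2,"tz": 0,"ax": 0,"ay": 0,"az": -4,"gripper": 1}

```text
t: 21.35
tcp_pos: [538.4, 299.8, 141.9]
orientation: [-41.3, 89.8, 40.8]
contact_force: [1.9, -0.1, -0.1]
gripper_width: 85.1
```

```bash
python3 - <<'E'
from h import *
st((437.8,-349.8),-6.5,60)
s=cap("side");zoom(s,215,100,305,200,"pics/d1.png",6)
c=cap("top")
for n in("purple",):
    for o in blobs(c,*COL[n],12,amin=200): print(n,np.round(o["c"],1),round(o["L"],1),round(o["W"],1),round(o["yaw"],1))
E
```

```text
t 21.35 tcp [538.4 299.8 141.9] approach [ 0.002  0.002 -1.   ] open 82.04 j [22. 30. -9. 51.  0. 30.] w 85.1 F [ 1.9 -0.1 -0.1]
jig [  4.5 -13.4]
delta cm [-10.06 -64.96] dz -8.19 ('daz', np.float64(-88.5))
purple [ 284.8 -408.3] 112.0 45.3 -65.0
purple [ 437.8 -349.8] 148.4 58.3 83.5
purple [ 455.8 -119.4] 111.0 43.7 -84.2
```

View pics/d1.png

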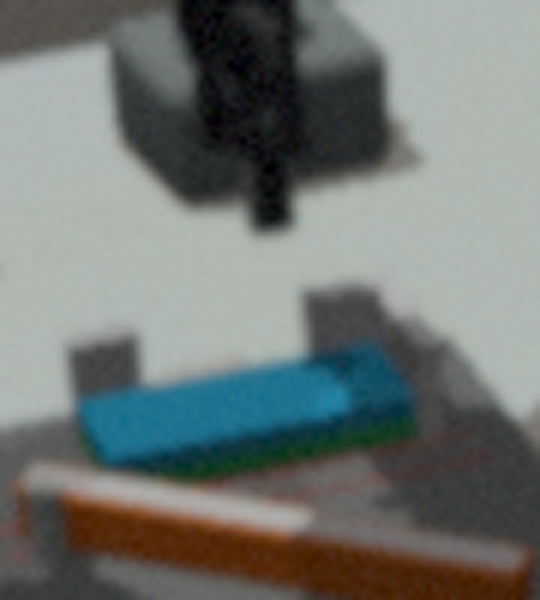

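Request:
servo_tool:
  increments:
    - {"tx": -0.4,"ty": -3,"tz": 0,"ax": 0,"ay": 0,"az": -5,"gripper": 1}
    - {"tx": -0.5,"ty": -3.6,"tz": 0,"ax": 0,"ay": 0,"az": -5,"gripper": 1}
    - {"tx": -0.5,"ty": -3.6,"tz": 0,"ax": 0,"ay": 0,"az": -5,"gripper": 1}
    - {"tx": -0.5,"ty": -3.6,"tz": 0,"ax": 0,"ay": 0,"az": -5,"gripper": 1}
    - {"tx": -0.5,"ty": -3.6,"tz": 0,"ax": 0,"ay": 0,"az": -5,"gripper": 1}

```text
t: 21.87
tcp_pos: [511.3, 123.6, 137.2]
orientation: [59.2, 89.8, 115.9]
contact_force: [0.9, -0.1, -0.2]
gripper_width: 85.5
```

Request:
servo_tool:
  increments:
    - {"tx": -0.5,"ty": -3.6,"tz": 0,"ax": 0,"ay": 0,"az": -5,"gripper": 1}
    - {"tx": -0.5,"ty": -3.6,"tz": 0,"ax": 0,"ay": 0,"az": -5,"gripper": 1}
    - {"tx": -0.5,"ty": -3.6,"tz": 0,"ax": 0,"ay": 0,"az": -5,"gripper": 1}
    - {"tx": -0.5,"ty": -3.6,"tz": 0,"ax": 0,"ay": 0,"az": -5,"gripper": 1}
    - {"tx": -0.5,"ty": -3.6,"tz": 0,"ax": 0,"ay": 0,"az": -5,"gripper": 1}

```text
t: 22.28
tcp_pos: [482.9, -61.7, 136.1]
orientation: [75.2, 89.6, 106.0]
contact_force: [0.9, 0.2, 0.5]
gripper_width: 85.2
```

Request:
servo_tool:
  increments:
    - {"tx": -0.5,"ty": -3.6,"tz": 0,"ax": 0,"ay": 0,"az": -5,"gripper": 1}
    - {"tx": -0.5,"ty": -3.6,"tz": 0,"ax": 0,"ay": 0,"az": -5,"gripper": 1}
    - {"tx": -0.5,"ty": -3.6,"tz": 0,"ax": 0,"ay": 0,"az": -5,"gripper": 1}
    - {"tx": -0.5,"ty": -3.6,"tz": 0,"ax": 0,"ay": 0,"az": -5,"gripper": 1}
    - {"tx": -0.5,"ty": -3.6,"tz": 0,"ax": 0,"ay": 0,"az": -4,"gripper": 1}

```text
t: 22.7
tcp_pos: [455.3, -248.0, 135.1]
orientation: [80.8, 89.4, 86.7]
contact_force: [1.2, 1.0, 0.4]
gripper_width: 85.1
```

```bash
python3 - <<'E'
from h import *
st((437.8,-349.8),-6.5,60)
E
```

```text
t 22.7 tcp [ 455.3 -248.   135.1] approach [ 0.001  0.01  -1.   ] open 5.94 j [-37.  21. -24.  45.   0.  47.] w 85.1 F [1.2 1.  0.4]
jig [ -39.5 -565.7]
delta cm [ -1.75 -10.18] dz -7.51 ('daz', np.float64(-12.4))
```

Request:
servo_tool:
  increments:
    - {"tx": -0.4,"ty": -3.3,"tz": 0,"ax": 0,"ay": 0,"az": -4,"gripper": 1}
    - {"tx": -0.4,"ty": -3,"tz": -1,"ax": 0,"ay": 0,"az": -3.5,"gripper": 1}
    - {"tx": -0.3,"ty": -1,"tz": -1.5,"ax": 0,"ay": 0,"az": -1.5,"gripper": 1}
    - {"tx": 0,"ty": 0,"tz": -2,"ax": 0,"ay": 0,"az": 0,"gripper": 1}
    - {"tx": 0,"ty": 0,"tz": 0,"ax": 0,"ay": 0,"az": 0,"gripper": 1}

```text
t: 23.12
tcp_pos: [443.6, -333.3, 88.6]
orientation: [50.6, 89.5, 46.6]
contact_force: [-1.2, 0.6, 0.3]
gripper_width: 85.3
```

Request:
servo_tool:
  increments:
    - {"tx": 0,"ty": 0,"tz": 0,"ax": 0,"ay": 0,"az": 0,"gripper": 1}
    - {"tx": 0,"ty": 0,"tz": 0,"ax": 0,"ay": 0,"az": 0,"gripper": 1}
    - {"tx": 0,"ty": 0,"tz": 0,"ax": 0,"ay": 0,"az": 0,"gripper": 1}
    - {"tx": 0,"ty": 0,"tz": 0,"ax": 0,"ay": 0,"az": 0,"gripper": 1}
    - {"tx": 0,"ty": 0,"tz": 0,"ax": 0,"ay": 0,"az": 0,"gripper": 1}

```text
t: 23.53
tcp_pos: [444.8, -330.9, 90.2]
orientation: [59.6, 89.4, 55.8]
contact_force: [-0.3, -0.4, -0.1]
gripper_width: 85.4
```

```bash
python3 - <<'E'
from h import *
s=cap("side");zoom(s,270,200,420,400,"pics/d2.png",3)
st((437.8,-349.8),-6.5,14)
E
```

```text
t 23.58 tcp [ 444.9 -331.    90.3] approach [ 0.006  0.008 -1.   ] open -3.73 j [-45.  28. -22.  41.   1.  49.] w 85.2 F [ 0.4  0.1 -0.4]
jig [ -43.9 -649.3]
delta cm [-0.71 -1.88] dz -7.63 ('daz', np.float64(-2.8))
```

View pics/d2.png

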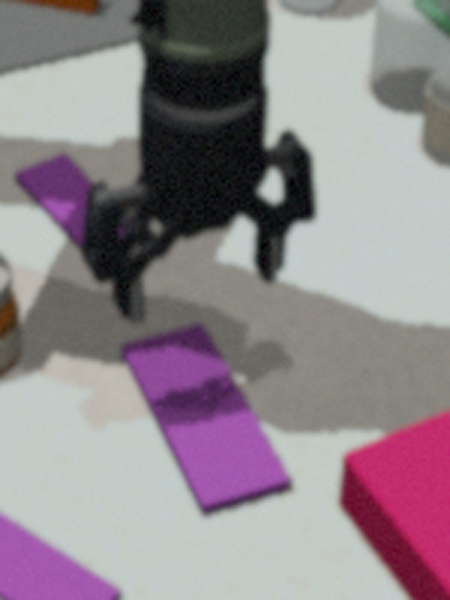

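Request:
servo_tool:
  increments:
    - {"tx": -0.7,"ty": -1.8,"tz": -0.5,"ax": -0.4,"ay": 0.3,"az": -2.8,"gripper": 1}
    - {"tx": 0,"ty": 0,"tz": -2,"ax": 0,"ay": 0,"az": 0,"gripper": 1}
    - {"tx": 0,"ty": 0,"tz": -2,"ax": 0,"ay": 0,"az": 0,"gripper": 1}
    - {"tx": 0,"ty": 0,"tz": -0.5,"ax": 0,"ay": 0,"az": 0,"gripper": 1}
    - {"tx": 0,"ty": 0,"tz": 0,"ax": 0,"ay": 0,"az": 0,"gripper": 1}

```text
t: 24.0
tcp_pos: [441.1, -350.3, 43.4]
orientation: [-33.0, 89.5, -39.4]
contact_force: [0.4, 0.3, 0.6]
gripper_width: 85.4
```

```bash
python3 - <<'E'
from h import *
s=cap("side");zoom(s,270,200,420,400,"pics/d3.png",3)
st((437.8,-349.8),-6.5,14)
E
```

```text
t 24.05 tcp [ 441.1 -350.3   43.8] approach [ 0.007 -0.006 -1.   ] open -6.43 j [-46.  32. -23.  34.   0.  50.] w 85.3 F [-0.2  0.3 -0.6]
jig [ -46.3 -668.8]
delta cm [-0.33  0.05] dz -2.98 ('daz', np.float64(-0.1))
```

View pics/d3.png

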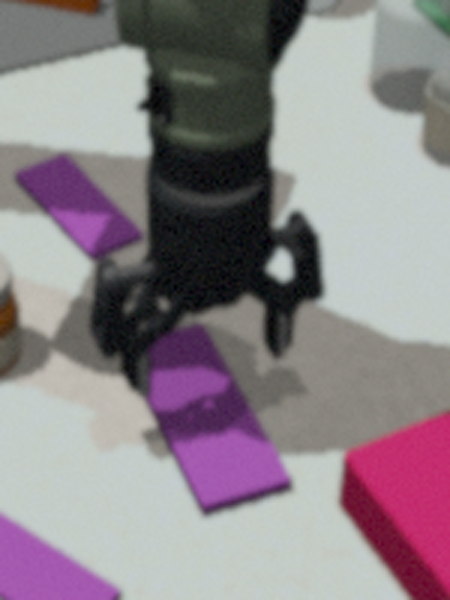

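Request:
servo_tool:
  increments:
    - {"tx": -0.3,"ty": 0,"tz": -1,"ax": 0.3,"ay": 0.4,"az": 0,"gripper": 1}
    - {"tx": 0,"ty": 0,"tz": -1,"ax": 0,"ay": 0,"az": 0,"gripper": 1}
    - {"tx": 0,"ty": 0,"tz": -0.6,"ax": 0,"ay": 0,"az": 0,"gripper": 1}
    - {"tx": 0,"ty": 0,"tz": 0,"ax": 0,"ay": 0,"az": 0,"gripper": 1}
    - {"tx": 0,"ty": 0,"tz": 0,"ax": 0,"ay": 0,"az": 0,"gripper": 1}

```text
t: 24.47
tcp_pos: [439.5, -351.1, 18.2]
orientation: [-47.8, 89.8, -54.2]
contact_force: [0.8, -1.1, 0.5]
gripper_width: 85.8
```

```bash
python3 - <<'E'
from h import *
st((437.8,-349.8),-6.5,14)
E
```

```text
t 24.47 tcp [ 439.5 -351.1   18.2] approach [ 0.002 -0.003 -1.   ] open -6.36 j [-46.  34. -24.  32.  -0.  50.] w 85.8 F [ 0.8 -1.1  0.5]
jig [ -47.9 -669.7]
delta cm [-0.17  0.13] dz -0.42 ('daz', np.float64(-0.1))
```

Request:
servo_tool:
  increments:
    - {"tx": -0.1,"ty": 0.1,"tz": -0.4,"ax": 0.1,"ay": 0.1,"az": 0,"gripper": 1}
    - {"tx": 0,"ty": 0,"tz": 0,"ax": 0,"ay": 0,"az": 0,"gripper": 1}
    - {"tx": 0,"ty": 0,"tz": 0,"ax": 0,"ay": 0,"az": 0,"gripper": 0.6}
    - {"tx": 0,"ty": 0,"tz": 0,"ax": 0,"ay": 0,"az": 0,"gripper": 0.6}
    - {"tx": 0,"ty": 0,"tz": 0,"ax": 0,"ay": 0,"az": 0,"gripper": 0.5}
  squeeze: 40

```text
t: 24.88
tcp_pos: [438.8, -350.3, 14.8]
orientation: [-62.4, 89.9, -68.8]
contact_force: [-0.7, -0.1, -0.3]
gripper_width: 57.8
```

Request:
servo_tool:
  increments:
    - {"tx": 0,"ty": 0,"tz": 0,"ax": 0,"ay": 0,"az": 0,"gripper": 0.5}
    - {"tx": 0,"ty": 0,"tz": 0,"ax": 0,"ay": 0,"az": 0,"gripper": 0.5}
    - {"tx": 0,"ty": 0,"tz": 0,"ax": 0,"ay": 0,"az": 0,"gripper": 0.5}
    - {"tx": 0,"ty": 0,"tz": 0,"ax": 0,"ay": 0,"az": 0,"gripper": 0.5}
    - {"tx": 0,"ty": 0,"tz": 0,"ax": 0,"ay": 0,"az": 0,"gripper": 0.4}
  squeeze: 60

```text
t: 25.3
tcp_pos: [438.8, -350.3, 15.1]
orientation: [-55.0, 89.9, -61.4]
contact_force: [0.4, 0.1, -1.5]
gripper_width: 57.7
```

Request:
servo_tool:
  increments:
    - {"tx": 0,"ty": 0,"tz": 1.5,"ax": 0,"ay": 0,"az": 0,"gripper": 0.4}
    - {"tx": 0,"ty": 0,"tz": 3,"ax": 0,"ay": 0,"az": 0,"gripper": 0.4}
    - {"tx": 0,"ty": 0,"tz": 3.5,"ax": 0,"ay": 0,"az": 0,"gripper": 0.4}
    - {"tx": 0,"ty": 0,"tz": 3.5,"ax": 0,"ay": 0,"az": 0,"gripper": 0.4}
    - {"tx": 0,"ty": 0.5,"tz": 1,"ax": 0,"ay": 0,"az": 1,"gripper": 0.4}

```text
t: 25.72
tcp_pos: [434.7, -341.8, 139.0]
orientation: [145.1, 89.4, 139.7]
contact_force: [1.0, -1.0, -0.7]
gripper_width: 57.2
```

```bash
python3 - <<'E'
from h import *
s=cap("side");zoom(s,270,150,420,350,"pics/d4.png",3)
st((532,311),90+JA,120)
E
```

```text
t 25.77 tcp [ 434.8 -340.4  139. ] approach [-0.008  0.008 -1.   ] open -5.26 j [-46.  25. -19.  48.  -0.  50.] w 57.3 F [0.1 0.2 0.8]
jig [ -53.4 -659.4]
delta cm [ 9.72 65.14] dz -1.9 ('daz', np.float64(-88.8))
```

View pics/d4.png

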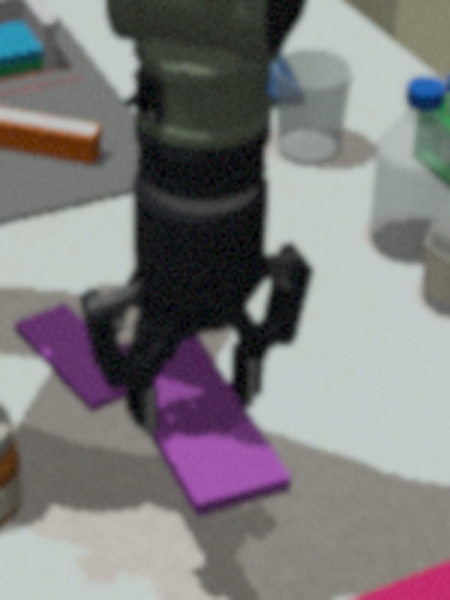

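Request:
servo_tool:
  increments:
    - {"tx": 0.3,"ty": 2,"tz": 0,"ax": 0,"ay": 0,"az": 3,"gripper": 0.4}
    - {"tx": 0.5,"ty": 3.3,"tz": 0,"ax": 0,"ay": 0,"az": 4.6,"gripper": 0.4}
    - {"tx": 0.5,"ty": 3.3,"tz": 0,"ax": 0,"ay": 0,"az": 4.6,"gripper": 0.4}
    - {"tx": 0.5,"ty": 3.3,"tz": 0,"ax": 0,"ay": 0,"az": 4.6,"gripper": 0.4}
    - {"tx": 0.5,"ty": 3.3,"tz": 0,"ax": 0,"ay": 0,"az": 4.6,"gripper": 0.4}

```text
t: 26.18
tcp_pos: [456.7, -189.3, 135.5]
orientation: [152.3, 89.5, 168.8]
contact_force: [-0.0, 1.2, -1.5]
gripper_width: 57.3
```

Request:
servo_tool:
  increments:
    - {"tx": 0.5,"ty": 3.3,"tz": 0,"ax": 0,"ay": 0,"az": 4.6,"gripper": 0.4}
    - {"tx": 0.5,"ty": 3.3,"tz": 0,"ax": 0,"ay": 0,"az": 4.6,"gripper": 0.4}
    - {"tx": 0.5,"ty": 3.3,"tz": 0,"ax": 0,"ay": 0,"az": 4.6,"gripper": 0.4}
    - {"tx": 0.5,"ty": 3.3,"tz": 0,"ax": 0,"ay": 0,"az": 4.6,"gripper": 0.4}
    - {"tx": 0.5,"ty": 3.3,"tz": 0,"ax": 0,"ay": 0,"az": 4.6,"gripper": 0.4}

```text
t: 26.6
tcp_pos: [476.5, -14.5, 128.0]
orientation: [138.3, 89.0, 178.9]
contact_force: [1.3, -0.4, -1.3]
gripper_width: 57.1
```

Request:
servo_tool:
  increments:
    - {"tx": 0.5,"ty": 3.3,"tz": 0,"ax": 0,"ay": 0,"az": 4.6,"gripper": 0.4}
    - {"tx": 0.5,"ty": 3.3,"tz": 0,"ax": 0,"ay": 0,"az": 4.6,"gripper": 0.4}
    - {"tx": 0.5,"ty": 3.3,"tz": 0,"ax": 0,"ay": 0,"az": 4.6,"gripper": 0.4}
    - {"tx": 0.5,"ty": 3.3,"tz": 0,"ax": 0,"ay": 0,"az": 4.6,"gripper": 0.4}
    - {"tx": 0.5,"ty": 3,"tz": 0,"ax": 0,"ay": 0,"az": 4,"gripper": 0.4}

```text
t: 27.02
tcp_pos: [495.8, 156.8, 120.1]
orientation: [133.7, 88.4, -162.1]
contact_force: [1.3, -0.2, -0.8]
gripper_width: 57.1
```

```bash
python3 - <<'E'
from h import *
st((532,311),90+JA,120)
E
```

```text
t 27.02 tcp [495.8 156.8 120.1] approach [-0.026 -0.009 -1.   ] open 64.23 j [ 10.  23. -24.  44.  -0.  35.] w 57.1 F [ 1.3 -0.2 -0.8]
jig [ -27.9 -159.1]
delta cm [ 3.62 15.42] dz -0.01 ('daz', np.float64(21.7))
```

Request:
servo_tool:
  increments:
    - {"tx": 0.8,"ty": 3,"tz": 0.5,"ax": 0.2,"ay": -0.7,"az": 4.5,"gripper": 0.4}
    - {"tx": 0.8,"ty": 3,"tz": 0.5,"ax": 0.2,"ay": -0.7,"az": 4.5,"gripper": 0.4}
    - {"tx": 0.8,"ty": 3,"tz": 0.3,"ax": 0,"ay": 0,"az": 4.5,"gripper": 0.4}
    - {"tx": 0.5,"ty": 2.2,"tz": 0,"ax": 0,"ay": 0,"az": 3.5,"gripper": 0.4}
    - {"tx": 0.3,"ty": 1,"tz": 0,"ax": 0,"ay": 0,"az": 1.5,"gripper": 0.4}

```text
t: 27.43
tcp_pos: [522.2, 288.8, 124.1]
orientation: [131.3, 89.3, -144.5]
contact_force: [-0.1, -0.6, -1.3]
gripper_width: 57.2
```

Request:
servo_tool:
  increments:
    - {"tx": 0,"ty": 0,"tz": 0,"ax": 0,"ay": 0,"az": 0,"gripper": 0.4}
    - {"tx": 0,"ty": 0,"tz": 0,"ax": 0,"ay": 0,"az": 0,"gripper": 0.4}
    - {"tx": 0,"ty": 0,"tz": 0,"ax": 0,"ay": 0,"az": 0,"gripper": 0.4}
    - {"tx": 0,"ty": 0,"tz": 0,"ax": 0,"ay": 0,"az": 0,"gripper": 0.4}
    - {"tx": 0,"ty": 0,"tz": 0,"ax": 0,"ay": 0,"az": 0,"gripper": 0.4}

```text
t: 27.85
tcp_pos: [518.9, 286.2, 118.8]
orientation: [129.8, 88.8, -146.2]
contact_force: [-0.9, 0.2, -2.4]
gripper_width: 57.0
```

```bash
python3 - <<'E'
from h import *
st((532,311),90+JA,110)
c=cap("top");zoom(c,80,150,280,330,"pics/e1.png",3)
s=cap("side");zoom(s,215,80,305,200,"pics/e2.png",5)
z=arm.read_state()["tcp_pos"][2]-15+12
plate("purple",z);plate("blue",30)
E
```

```text
t 27.85 tcp [518.9 286.2 118.8] approach [-0.018 -0.012 -1.   ] open 84.03 j [ 22.  30. -13.  48.  -0.  28.] w 57.0 F [-0.9  0.2 -2.4]
jig [-14.1 -28.4]
delta cm [1.31 2.48] dz -0.88 ('daz', np.float64(1.9))
purple jig [-57.1 -27.9] L 64.1 W 60.1 yaw-jig -2.5
purple jig [ 33.9 -30.4] L 60.2 W 52.0 yaw-jig 85.44
```

View pics/e1.png

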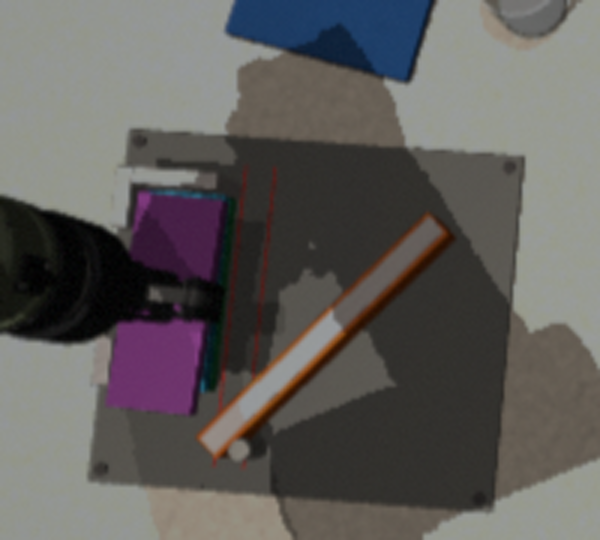

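View pics/e2.png

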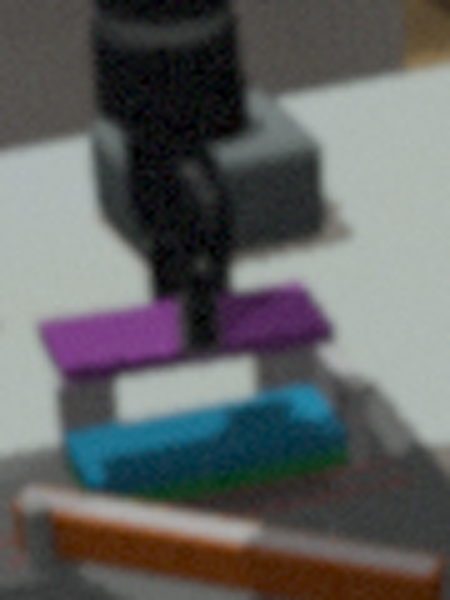

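Request:
servo_tool:
  increments:
    - {"tx": 0.6,"ty": 1.3,"tz": 0.2,"ax": 0.7,"ay": -1,"az": 1,"gripper": 0.4}
    - {"tx": 0.6,"ty": 1.2,"tz": 0,"ax": 0,"ay": 0,"az": 0.9,"gripper": 0.4}
    - {"tx": 0,"ty": 0,"tz": 0,"ax": 0,"ay": 0,"az": 0,"gripper": 0.4}
    - {"tx": 0,"ty": 0,"tz": -1,"ax": 0,"ay": 0,"az": 0,"gripper": 0.4}
    - {"tx": 0,"ty": 0,"tz": 0,"ax": 0,"ay": 0,"az": 0,"gripper": 0.4}

```text
t: 28.47
tcp_pos: [533.9, 314.4, 112.5]
orientation: [-51.0, 89.5, 35.1]
contact_force: [-1.7, -0.5, -1.1]
gripper_width: 57.0
```

```bash
python3 - <<'E'
from h import *
st((532,311.5),90+JA,60)
E
```

```text
t 28.47 tcp [533.9 314.4 112.5] approach [ 0.008  0.005 -1.   ] open 86.07 j [ 24.  32. -11.  47.   0.  28.] w 57.0 F [-1.7 -0.5 -1.1]
jig [-1.1  0.8]
delta cm [-0.19 -0.29] dz -5.25 ('daz', np.float64(-0.1))
```

Request:
servo_tool:
  increments:
    - {"tx": -0.2,"ty": -0.3,"tz": 0,"ax": -0.3,"ay": 0.4,"az": 0,"gripper": 0.4}
    - {"tx": 0,"ty": 0,"tz": -1.5,"ax": 0,"ay": 0,"az": 0,"gripper": 0.4}
    - {"tx": 0,"ty": 0,"tz": -2,"ax": 0,"ay": 0,"az": 0,"gripper": 0.4}
    - {"tx": 0,"ty": 0,"tz": -1,"ax": 0,"ay": 0,"az": 0,"gripper": 0.4}
    - {"tx": 0,"ty": 0,"tz": 0,"ax": 0,"ay": 0,"az": 0,"gripper": 0.4}

```text
t: 28.88
tcp_pos: [530.7, 309.8, 66.0]
orientation: [162.1, 89.9, -111.8]
contact_force: [-0.2, 0.3, -2.5]
gripper_width: 56.6
```

```bash
python3 - <<'E'
from h import *
st((531.5,311.5),90+JA,48)
E
```

```text
t 28.88 tcp [530.7 309.8  66. ] approach [-0.001 -0.001 -1.   ] open 86.04 j [ 23.  35. -13.  42.  -0.  27.] w 56.6 F [-0.2  0.3 -2.5]
jig [-3.9 -4. ]
delta cm [0.08 0.17] dz -1.8 ('daz', np.float64(-0.1))
```

Request:
servo_tool:
  increments:
    - {"tx": 0.1,"ty": 0.2,"tz": -1,"ax": 0,"ay": 0,"az": 0,"gripper": 0.4}
    - {"tx": 0,"ty": 0,"tz": -0.4,"ax": 0,"ay": 0,"az": 0,"gripper": 0.4}
    - {"tx": 0,"ty": 0,"tz": 0,"ax": 0,"ay": 0,"az": 0,"gripper": 0.4}
    - {"tx": 0,"ty": 0,"tz": 0,"ax": 0,"ay": 0,"az": 0,"gripper": 0.4}
    - {"tx": 0,"ty": 0,"tz": 0,"ax": 0,"ay": 0,"az": 0,"gripper": 0.4}

```text
t: 29.3
tcp_pos: [532.0, 311.6, 51.8]
orientation: [155.8, 89.9, -118.2]
contact_force: [-0.8, 0.2, -1.7]
gripper_width: 56.9
```

```bash
python3 - <<'E'
from h import *
st((531.5,311.5),90+JA,45.3)
s=cap("side");zoom(s,215,80,305,200,"pics/e3.png",5)
E
```

```text
t 29.3 tcp [532.  311.6  51.8] approach [-0.001 -0.002 -1.   ] open 86.01 j [ 24.  36. -14.  41.  -0.  28.] w 56.9 F [-0.8  0.2 -1.7]
jig [-2.8 -2.1]
delta cm [-0.05 -0.01] dz -0.65 ('daz', np.float64(-0.1))
```

View pics/e3.png

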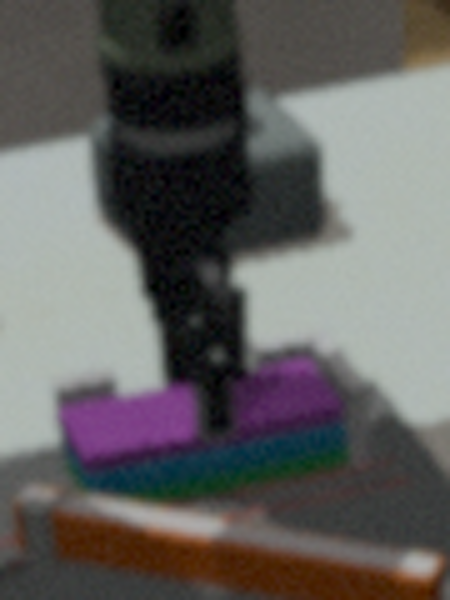

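Request:
servo_tool:
  increments:
    - {"tx": 0,"ty": 0,"tz": -0.4,"ax": 0,"ay": 0,"az": 0,"gripper": 0.4}
    - {"tx": 0,"ty": 0,"tz": -0.2,"ax": 0,"ay": 0,"az": 0,"gripper": 0.4}
    - {"tx": 0,"ty": 0,"tz": -0.1,"ax": 0,"ay": 0,"az": 0,"gripper": 0.4}
    - {"tx": 0,"ty": 0,"tz": 0,"ax": 0,"ay": 0,"az": 0,"gripper": 0.4}
    - {"tx": 0,"ty": 0,"tz": 0,"ax": 0,"ay": 0,"az": 0,"gripper": 0.4}

```text
t: 29.77
tcp_pos: [533.2, 312.2, 45.8]
orientation: [-96.3, 89.9, -10.2]
contact_force: [0.1, -0.5, -1.1]
gripper_width: 57.2
```

Request:
servo_tool:
  increments:
    - {"tx": 0.2,"ty": 0,"tz": -0.1,"ax": 0,"ay": 0,"az": 0,"gripper": 0.4}
    - {"tx": 0,"ty": 0,"tz": 0,"ax": 0,"ay": 0,"az": 0,"gripper": 0.4}
    - {"tx": 0.2,"ty": 0,"tz": 0,"ax": 0,"ay": 0,"az": 0,"gripper": 0.4}
    - {"tx": 0,"ty": 0,"tz": 0,"ax": 0,"ay": 0,"az": 0,"gripper": 0.4}
    - {"tx": 0.2,"ty": 0,"tz": 0,"ax": 0,"ay": 0,"az": 0,"gripper": 0.4}

```text
t: 30.18
tcp_pos: [535.2, 312.4, 45.0]
orientation: [90.1, 89.7, 176.2]
contact_force: [-8.8, 0.2, 7.3]
gripper_width: 57.0
```

```bash
python3 - <<'E'
from h import *
st((531.5,311.5),90+JA,45.3)
E
```

```text
t 30.18 tcp [535.2 312.4  45. ] approach [-0.006  0.    -1.   ] open 86.07 j [ 23.  37. -13.  40.   0.  27.] w 57.0 F [-8.8  0.2  7.3]
jig [ 0.4 -1.1]
delta cm [-0.37 -0.09] dz 0.03 ('daz', np.float64(-0.1))
```

Request:
servo_tool:
  increments:
    - {"tx": 0.1,"ty": 0.2,"tz": 0,"ax": 0,"ay": -0.3,"az": 0,"gripper": 0.4}
    - {"tx": 0,"ty": 0,"tz": 0,"ax": 0,"ay": 0,"az": 0,"gripper": 0.4}
    - {"tx": 0.1,"ty": 0.2,"tz": 0,"ax": 0,"ay": 0,"az": 0,"gripper": 0.4}
    - {"tx": 0.1,"ty": 0.2,"tz": 0,"ax": 0,"ay": 0,"az": 0,"gripper": 0.4}
    - {"tx": 0.1,"ty": 0.2,"tz": 0,"ax": 0,"ay": 0,"az": 0,"gripper": 0.4}

```text
t: 30.6
tcp_pos: [535.3, 314.0, 45.3]
orientation: [151.7, 89.1, -122.5]
contact_force: [-5.6, -7.1, 6.2]
gripper_width: 57.0
```

```bash
python3 - <<'E'
from h import *
st((531.5,311.5),90+JA,45.3)
E
```

```text
t 30.6 tcp [535.3 314.   45.3] approach [-0.009 -0.014 -1.   ] open 85.88 j [ 24.  37. -12.  41.  -1.  28.] w 57.0 F [-5.6 -7.1  6.2]
jig [0.4 0.5]
delta cm [-0.38 -0.25] dz -0.0 ('daz', np.float64(0.0))
```

Request:
servo_tool:
  increments:
    - {"tx": 0,"ty": 0.3,"tz": 0,"ax": 0.6,"ay": 0,"az": 0,"gripper": 0.4}
    - {"tx": 0,"ty": 0.3,"tz": 0,"ax": 0.6,"ay": 0,"az": 0,"gripper": 0.4}
    - {"tx": 0.1,"ty": 0.3,"tz": 0,"ax": 0,"ay": 0,"az": 0,"gripper": 0.4}
    - {"tx": 0.1,"ty": 0.3,"tz": 0,"ax": 0,"ay": 0,"az": 0,"gripper": 0.4}
    - {"tx": 0.1,"ty": 0.3,"tz": 0,"ax": 0,"ay": 0,"az": 0,"gripper": 0.4}

```text
t: 31.02
tcp_pos: [535.4, 315.5, 45.5]
orientation: [150.2, 88.5, -124.1]
contact_force: [-5.4, -10.6, 8.8]
gripper_width: 57.2
```

```bash
python3 - <<'E'
from h import *
st((531.5,311.5),90+JA,45.3)
E
```

```text
t 31.02 tcp [535.4 315.5  45.5] approach [-0.014 -0.021 -1.   ] open 85.72 j [ 24.  37. -12.  42.  -1.  28.] w 57.2 F [ -5.4 -10.6   8.8]
jig [0.4 2. ]
delta cm [-0.39 -0.4 ] dz -0.02 ('daz', np.float64(0.2))
```

Flush (y 315.5 as before). Release and rise.

Request:
servo_tool:
  increments:
    - {"tx": 0,"ty": 0,"tz": 0,"ax": 1.2,"ay": -0.7,"az": 0,"gripper": 0.75}
    - {"tx": 0,"ty": 0,"tz": 0,"ax": 0,"ay": 0,"az": 0,"gripper": 0.8}
    - {"tx": 0,"ty": 0,"tz": 0,"ax": 0,"ay": 0,"az": 0,"gripper": 0.95}
    - {"tx": 0,"ty": 0,"tz": 0,"ax": 0,"ay": 0,"az": 0,"gripper": 0.95}
    - {"tx": 0,"ty": 0,"tz": 0,"ax": 0,"ay": 0,"az": 0,"gripper": 0.95}

```text
t: 31.43
tcp_pos: [538.2, 315.7, 45.9]
orientation: [-71.3, 89.9, 14.4]
contact_force: [0.6, -0.8, 0.3]
gripper_width: 81.5
```

Request:
servo_tool:
  increments:
    - {"tx": 0,"ty": 0,"tz": 1,"ax": 0,"ay": 0,"az": 0,"gripper": 0.95}
    - {"tx": 0,"ty": 0,"tz": 2.5,"ax": 0,"ay": 0,"az": 0,"gripper": 0.95}
    - {"tx": 0,"ty": 0,"tz": 3.5,"ax": 0,"ay": 0,"az": 0,"gripper": 0.95}
    - {"tx": 0,"ty": 0,"tz": 3.5,"ax": 0,"ay": 0,"az": 0,"gripper": 0.95}
    - {"tx": 0,"ty": 0,"tz": 3,"ax": 0,"ay": 0,"az": 0,"gripper": 0.95}

```text
t: 31.85
tcp_pos: [533.1, 314.3, 179.7]
orientation: [118.2, 89.3, -156.1]
contact_force: [0.5, 0.6, -0.0]
gripper_width: 81.4
```

```bash
python3 - <<'E'
from h import *
st()
c=cap("top");zoom(c,80,150,280,330,"pics/f1.png",4)
s=cap("side");zoom(s,205,100,305,200,"pics/f2.png",6)
plate("purple",42)
E
```

```text
t 31.85 tcp [533.1 314.3 179.7] approach [-0.012 -0.005 -1.   ] open 85.73 j [24. 29. -5. 57. -0. 28.] w 81.4 F [ 0.5  0.6 -0. ]
jig [-1.8  0.7]
purple jig [-0.8 -0.2] L 148.3 W 60.5 yaw-jig -0.17
```

View pics/f1.png

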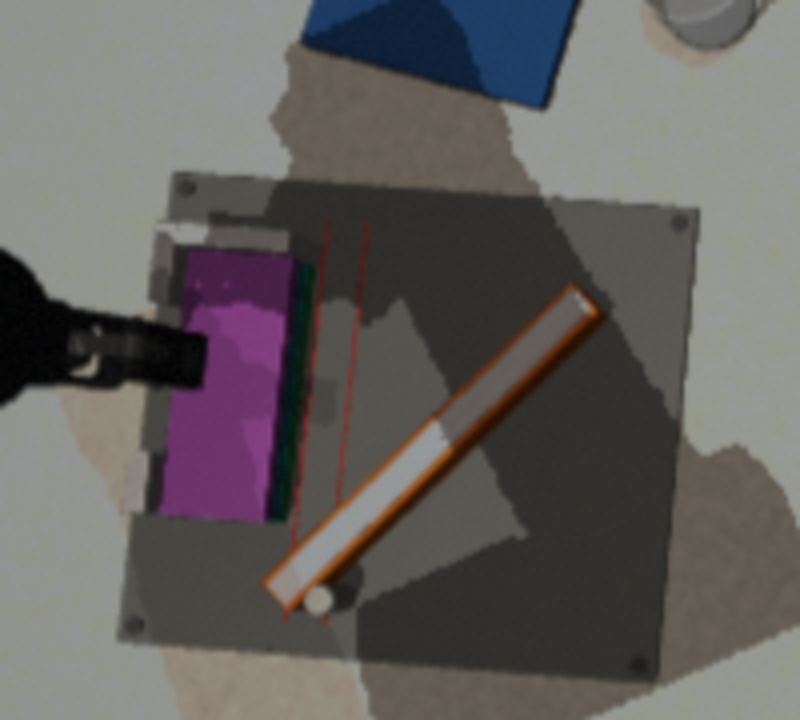

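View pics/f2.png

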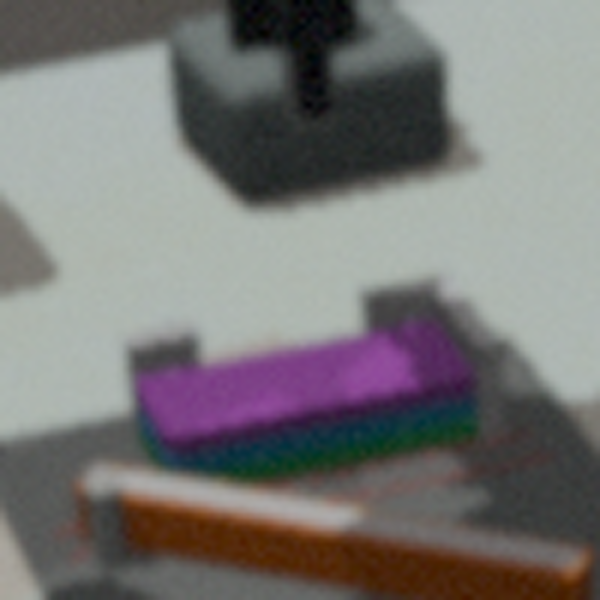

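```bash
cat > edges.py <<'E'
from h import *
c=cap("top");hsv=cv2.cvtColor(c["frame"],cv2.COLOR_RGB2HSV)
for v in range(216,280,7):
    row=hsv[v,110:170]
    def last(lo,hi,smin=60):
        i=[u+110 for u in range(60) if lo<=row[u][0]<=hi and row[u][1]>smin and row[u][2]>15]
        return max(i)+.5 if i else None
    out=[]
    for (lo,hi,z) in((135,165,30),(92,112,18),(45,88,6)):
        u=last(lo,hi); out.append(None if u is None else (u,*w2j(ray(c,u,v,z)).round(1)))
    print(v,out)
E
python3 edges.py
```

```text
216 [(153.5, np.float64(70.5), np.float64(-26.9)), (155.5, np.float64(72.4), np.float64(-26.7)), (157.5, np.float64(74.3), np.float64(-26.6))]
223 [(153.5, np.float64(54.5), np.float64(-28.6)), (155.5, np.float64(56.2), np.float64(-28.4)), (157.5, np.float64(58.0), np.float64(-28.4))]
230 [(152.5, np.float64(38.4), np.float64(-28.1)), (154.5, np.float64(40.0), np.float64(-27.9)), (156.5, np.float64(41.5), np.float64(-27.8))]
237 [(151.5, np.float64(22.4), np.float64(-27.5)), (153.5, np.float64(23.7), np.float64(-27.3)), (156.5, np.float64(25.2), np.float64(-29.5))]
244 [(150.5, np.float64(6.4), np.float64(-27.0)), (152.5, np.float64(7.5), np.float64(-26.7)), (155.5, np.float64(8.8), np.float64(-28.9))]
251 [(150.5, np.float64(-9.4), np.float64(-28.7)), (152.5, np.float64(-8.5), np.float64(-28.5)), (154.5, np.float64(-7.5), np.float64(-28.3))]
258 [(149.5, np.float64(-25.3), np.float64(-28.1)), (151.5, np.float64(-24.6), np.float64(-27.9)), (153.5, np.float64(-23.8), np.float64(-27.8))]
265 [(148.5, np.float64(-41.2), np.float64(-27.6)), (150.5, np.float64(-40.6), np.float64(-27.3)), (153.5, np.float64(-39.9), np.float64(-29.5))]
272 [(147.5, np.float64(-57.0), np.float64(-27.0)), (149.5, np.float64(-56.6), np.float64(-26.8)), (152.5, np.float64(-56.1), np.float64(-28.9))]
279 [(146.5, np.float64(-72.8), np.float64(-26.5)), (148.5, np.float64(-72.6), np.float64(-26.2)), (151.5, np.float64(-72.2), np.float64(-28.3))]
```

```bash
cat >> h.py <<'E'
P=np.array([-114.5,-65.5])
def pc(phi,s=180,off=0,r=11):
    f=np.radians(phi);e=np.array([np.cos(f),np.sin(f)]);n=np.array([-np.sin(f),np.cos(f)])
    return j2w(P+s*e+(9-r-off)*n)
E
python3 - <<'E'
from h import *
st(pc(-41.6,off=22),-41.6+JA,90)
for f in range(-42,5,4): print(f,pc(f).round(1))
E
```

```text
t 32.05 tcp [534.  314.7 178.8] approach [-0.009 -0.004 -1.   ] open 85.73 j [24. 29. -5. 57. -0. 28.] w 81.2 F [-0.2 -0.6 -0.8]
jig [-1.   1.1]
delta cm [ -0.93 -20.39] dz -8.88 ('daz', np.float64(48.6))
-42 [539.4 125.3]
-38 [548.3 134.2]
-34 [556.5 143.7]
-30 [564.  153.8]
-26 [570.8 164.4]
-22 [576.8 175.4]
-18 [582.1 186.8]
-14 [586.5 198.5]
-10 [590.1 210.6]
-6 [592.9 222.8]
-2 [594.8 235.3]
2 [595.8 247.8]
```

Request:
servo_tool:
  increments:
    - {"tx": 0,"ty": -1.5,"tz": 0,"ax": 0,"ay": -0.3,"az": 4,"gripper": 0}
    - {"tx": 0,"ty": -2.2,"tz": 0,"ax": 0,"ay": 0,"az": 5,"gripper": 0}
    - {"tx": 0,"ty": -2.2,"tz": 0,"ax": 0,"ay": 0,"az": 5,"gripper": 0}
    - {"tx": 0,"ty": -2.2,"tz": 0,"ax": 0,"ay": 0,"az": 5,"gripper": 0}
    - {"tx": 0,"ty": -2.2,"tz": 0,"ax": 0,"ay": 0,"az": 5,"gripper": 0}

```text
t: 32.47
tcp_pos: [529.0, 211.8, 172.1]
orientation: [105.2, 89.2, -143.6]
contact_force: [1.0, 0.3, 0.2]
gripper_width: 20.1
```

Request:
servo_tool:
  increments:
    - {"tx": 0,"ty": -2.2,"tz": -1,"ax": 0,"ay": 0,"az": 5,"gripper": 0}
    - {"tx": 0,"ty": -2.2,"tz": -2,"ax": 0,"ay": 0,"az": 5,"gripper": 0}
    - {"tx": 0,"ty": -2.2,"tz": -2,"ax": 0,"ay": 0,"az": 5,"gripper": 0}
    - {"tx": 0,"ty": -2.2,"tz": -2,"ax": 0,"ay": 0,"az": 5,"gripper": 0}
    - {"tx": 0,"ty": 0,"tz": 0,"ax": 0,"ay": 0,"az": 0,"gripper": 0}

```text
t: 32.88
tcp_pos: [523.6, 116.6, 94.1]
orientation: [86.6, 88.7, -141.0]
contact_force: [-1.1, 0.9, -1.2]
gripper_width: 0.0
```

```bash
python3 - <<'E'
from h import *
st(pc(-41.6,off=22),-41.6+JA,60)
s=cap("side");zoom(s,190,60,370,240,"pics/g1.png",3)
E
```

```text
t 32.88 tcp [523.6 116.6  94.1] approach [-0.017 -0.014 -1.   ] open 132.33 j [  5.  26. -23.  41.  -1. -37.] w 0.0 F [-1.1  0.9 -1.2]
jig [   2.7 -197.2]
delta cm [ 0.1  -0.58] dz -3.41 ('daz', np.float64(2.0))
```

View pics/g1.png

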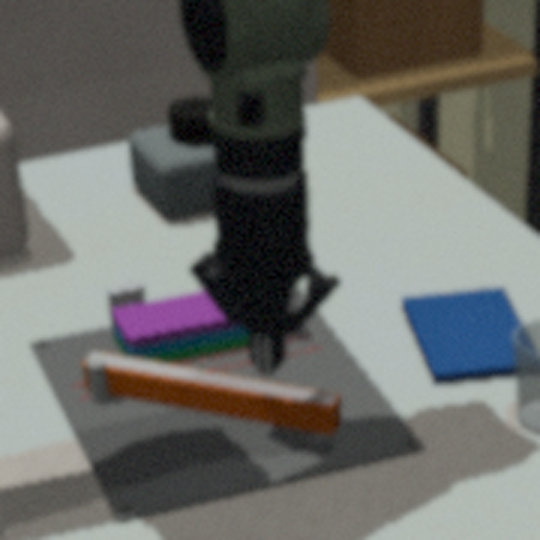

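Request:
servo_tool:
  increments:
    - {"tx": 0.1,"ty": -0.6,"tz": 0,"ax": 0.8,"ay": -1,"az": 2,"gripper": 0}
    - {"tx": 0,"ty": 0,"tz": -1.5,"ax": 0,"ay": 0,"az": 0,"gripper": 0}
    - {"tx": 0,"ty": 0,"tz": -2,"ax": 0,"ay": 0,"az": 0,"gripper": 0}
    - {"tx": 0,"ty": 0,"tz": 0,"ax": 0,"ay": 0,"az": 0,"gripper": 0}
    - {"tx": 0,"ty": 0,"tz": 0,"ax": 0,"ay": 0,"az": 0,"gripper": 0}

```text
t: 33.35
tcp_pos: [524.3, 114.6, 58.6]
orientation: [-20.8, 89.8, 113.3]
contact_force: [0.1, 0.2, 0.3]
gripper_width: 0.8
```

```bash
python3 - <<'E'
from h import *
st(pc(-41.6,off=22),-41.6+JA,24)
E
```

```text
t 33.35 tcp [524.3 114.6  58.6] approach [-0.002  0.004 -1.   ] open 134.1 j [  4.  29. -26.  35.   0. -40.] w 0.8 F [0.1 0.2 0.3]
jig [   3.6 -199.2]
delta cm [ 0.03 -0.38] dz -3.46 ('daz', np.float64(0.2))
```

Request:
servo_tool:
  increments:
    - {"tx": 0,"ty": -0.4,"tz": -0.5,"ax": -0.2,"ay": -0.1,"az": 0.2,"gripper": 0}
    - {"tx": 0,"ty": 0,"tz": -1.2,"ax": 0,"ay": 0,"az": 0,"gripper": 0}
    - {"tx": 0,"ty": 0,"tz": -1,"ax": 0,"ay": 0,"az": 0,"gripper": 0}
    - {"tx": 0,"ty": 0,"tz": -0.4,"ax": 0,"ay": 0,"az": 0,"gripper": 0}
    - {"tx": 0,"ty": 0,"tz": 0,"ax": 0,"ay": 0,"az": 0,"gripper": 0}

```text
t: 33.77
tcp_pos: [526.6, 112.3, 29.2]
orientation: [-131.0, 89.7, 3.4]
contact_force: [-0.8, 0.5, -0.5]
gripper_width: 0.2
```

```bash
python3 - <<'E'
from h import *
st(pc(-41.6),-41.6+JA,24)
s=cap("side");zoom(s,190,60,370,240,"pics/g2.png",3)
c=cap("top");zoom(c,80,150,280,330,"pics/g3.png",3)
E
```

```text
t 33.77 tcp [526.6 112.3  29.2] approach [ 0.005  0.    -1.   ] open 134.44 j [  4.  31. -28.  31.  -0. -40.] w 0.2 F [-0.8  0.5 -0.5]
jig [   6.  -201.3]
delta cm [1.38 1.39] dz -0.52 ('daz', np.float64(-0.1))
```

View pics/g2.png

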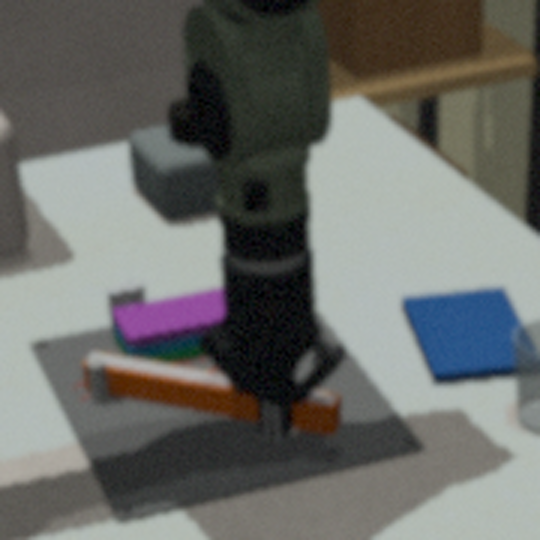

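View pics/g3.png

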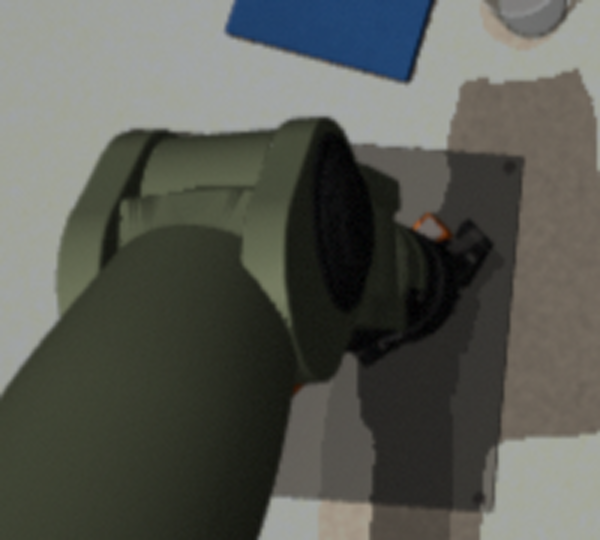

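Request:
servo_tool:
  increments:
    - {"tx": 0.35,"ty": 0.35,"tz": -0.3,"ax": 0,"ay": 0.3,"az": 0,"gripper": 0}
    - {"tx": 0.35,"ty": 0.35,"tz": -0.1,"ax": 0,"ay": 0,"az": 0,"gripper": 0}
    - {"tx": 0.3,"ty": 0.3,"tz": 0,"ax": 0,"ay": 0,"az": 0,"gripper": 0}
    - {"tx": 0.2,"ty": 0.2,"tz": 0,"ax": 0,"ay": 0,"az": 0,"gripper": 0}
    - {"tx": 0.2,"ty": 0.2,"tz": 0,"ax": 0,"ay": 0,"az": 0,"gripper": 0}

```text
t: 34.28
tcp_pos: [543.5, 127.5, 27.2]
orientation: [-126.1, 89.9, 8.3]
contact_force: [0.5, -1.4, -0.9]
gripper_width: 0.1
```

```bash
python3 - <<'E'
from h import *
st(pc(-41.6),-41.6+JA,24)
E
```

```text
t 34.28 tcp [543.5 127.5  27.2] approach [ 0.002  0.    -1.   ] open 134.4 j [  6.  33. -24.  33.   0. -39.] w 0.1 F [ 0.5 -1.4 -0.9]
jig [  21.8 -184.9]
delta cm [-0.31 -0.13] dz -0.32 ('daz', np.float64(-0.1))
```

Request:
servo_tool:
  increments:
    - {"tx": 0.43,"ty": 0.45,"tz": 0,"ax": 0,"ay": 0,"az": 2,"gripper": 0}
    - {"tx": 0.42,"ty": 0.46,"tz": 0,"ax": 0,"ay": 0,"az": 2,"gripper": 0}
    - {"tx": 0.4,"ty": 0.48,"tz": 0,"ax": 0,"ay": 0,"az": 2,"gripper": 0}
    - {"tx": 0.38,"ty": 0.5,"tz": 0,"ax": 0,"ay": 0,"az": 2,"gripper": 0}
    - {"tx": 0.36,"ty": 0.52,"tz": 0,"ax": 0,"ay": 0,"az": 2,"gripper": 0}

```text
t: 34.7
tcp_pos: [563.7, 150.6, 27.2]
orientation: [126.2, 89.7, -89.0]
contact_force: [-0.8, -0.6, -0.4]
gripper_width: -0.4
```

```bash
cat > bar.py <<'E'
from h import *
st(pc(-32),-32+JA,24)
p=w2j(arm.read_state()["tcp_pos"][:2])-P
print("pusher s",np.hypot(*p),"ang",np.degrees(np.arctan2(p[1],p[0])))
s=cap("side");zoom(s,190,60,370,240,"pics/%s.png"%__import__("sys").argv[1],3)
E
python3 bar.py g4
```

```text
t 34.7 tcp [563.7 150.6  27.2] approach [ 0.    -0.006 -1.   ] open 144.76 j [  8.  35. -20.  35.  -0. -47.] w -0.4 F [-0.8 -0.6 -0.4]
jig [  40.3 -160.4]
delta cm [-0.33 -0.19] dz -0.32 ('daz', np.float64(-0.8))
pusher s 181.57792365372333 ang -31.52571882344539
```

View pics/g4.png

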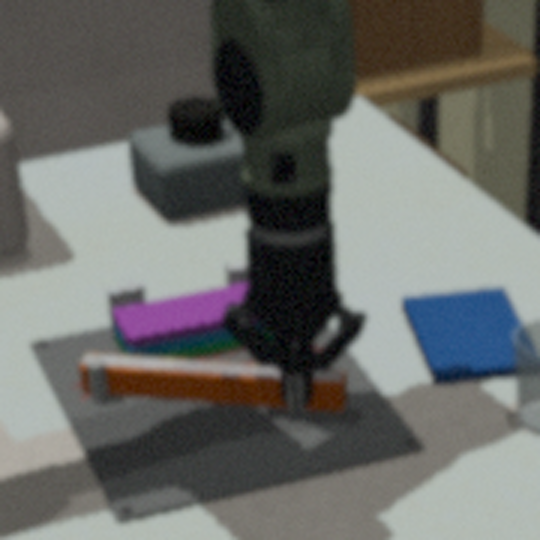

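Request:
servo_tool:
  increments:
    - {"tx": 0.33,"ty": 0.52,"tz": 0,"ax": 0,"ay": 0,"az": 2,"gripper": 0}
    - {"tx": 0.32,"ty": 0.53,"tz": 0,"ax": 0,"ay": 0,"az": 2,"gripper": 0}
    - {"tx": 0.3,"ty": 0.54,"tz": 0,"ax": 0,"ay": 0,"az": 2,"gripper": 0}
    - {"tx": 0.28,"ty": 0.55,"tz": 0,"ax": 0,"ay": 0,"az": 2,"gripper": 0}
    - {"tx": 0.26,"ty": 0.56,"tz": 0,"ax": 0,"ay": 0,"az": 2,"gripper": 0}

```text
t: 35.17
tcp_pos: [579.5, 177.2, 27.3]
orientation: [121.4, 89.4, -83.6]
contact_force: [-0.8, -1.7, -0.4]
gripper_width: -0.1
```

```bash
python3 bar.py g5
```

```text
t 35.17 tcp [579.5 177.2  27.3] approach [ 0.001 -0.01  -1.   ] open 155.0 j [ 10.  37. -16.  37.  -1. -55.] w -0.1 F [-0.8 -1.7 -0.4]
jig [  54.2 -132.8]
delta cm [-1.92 -2.85] dz -0.33 ('daz', np.float64(-11.1))
pusher s 181.62035064661046 ang -21.7526771925135
```

View pics/g5.png

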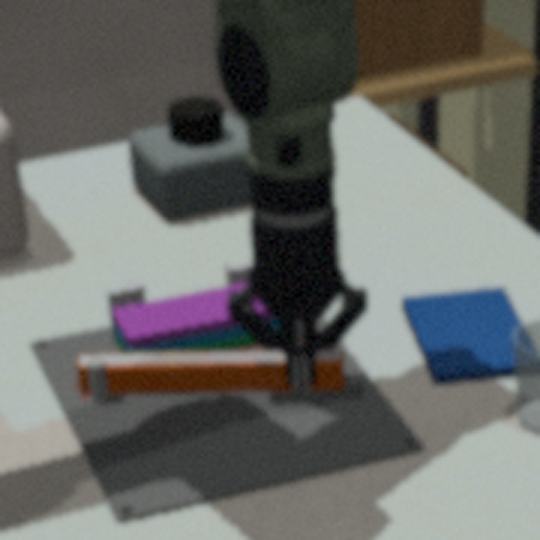

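Request:
servo_tool:
  increments:
    - {"tx": 0.25,"ty": 0.57,"tz": 0,"ax": 0.5,"ay": 0,"az": 2,"gripper": 0}
    - {"tx": 0.23,"ty": 0.57,"tz": 0,"ax": 0,"ay": 0,"az": 2,"gripper": 0}
    - {"tx": 0.21,"ty": 0.58,"tz": 0,"ax": 0,"ay": 0,"az": 2,"gripper": 0}
    - {"tx": 0.19,"ty": 0.58,"tz": 0,"ax": 0,"ay": 0,"az": 2,"gripper": 0}
    - {"tx": 0.17,"ty": 0.4,"tz": 0,"ax": 0,"ay": 0,"az": 1.5,"gripper": 0}

```text
t: 35.63
tcp_pos: [590.4, 203.5, 27.3]
orientation: [124.8, 89.7, -70.7]
contact_force: [-0.9, -2.2, 1.0]
gripper_width: -0.0
```

```bash
python3 bar.py g6
```

```text
t 35.63 tcp [590.4 203.5  27.3] approach [ 0.002 -0.004 -1.   ] open 164.57 j [ 12.  38. -13.  38.  -0. -62.] w -0.0 F [-0.9 -2.2  1. ]
jig [  63.2 -105.8]
delta cm [-3.01 -5.48] dz -0.33 ('daz', np.float64(-20.7))
pusher s 182.16801629003913 ang -12.766748366349859
```

View pics/g6.png

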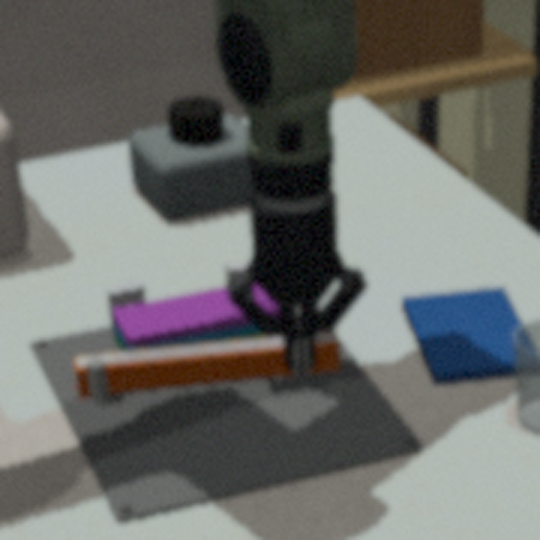

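Request:
servo_tool:
  increments:
    - {"tx": 0.12,"ty": 0.5,"tz": 0,"ax": 0.2,"ay": 0,"az": 1.7,"gripper": 0}
    - {"tx": 0.11,"ty": 0.5,"tz": 0,"ax": 0,"ay": 0,"az": 1.7,"gripper": 0}
    - {"tx": 0.1,"ty": 0.5,"tz": 0,"ax": 0,"ay": 0,"az": 1.7,"gripper": 0}
    - {"tx": 0.08,"ty": 0.4,"tz": 0,"ax": 0,"ay": 0,"az": 1.4,"gripper": 0}
    - {"tx": 0.06,"ty": 0.4,"tz": 0,"ax": 0,"ay": 0,"az": 1.4,"gripper": 0}

```text
t: 36.1
tcp_pos: [595.9, 227.6, 27.3]
orientation: [161.9, 89.9, -25.1]
contact_force: [-0.0, -1.7, 0.9]
gripper_width: -0.1
```

```bash
python3 bar.py g7
```

```text
t 36.1 tcp [595.9 227.6  27.3] approach [ 0.002 -0.001 -1.   ] open 173.03 j [ 14.  39. -11.  39.  -0. -69.] w -0.1 F [-0.  -1.7  0.9]
jig [ 66.9 -81.3]
delta cm [-3.55 -7.89] dz -0.33 ('daz', np.float64(-29.1))
pusher s 182.1020187116732 ang -4.99303620504421
```

View pics/g7.png

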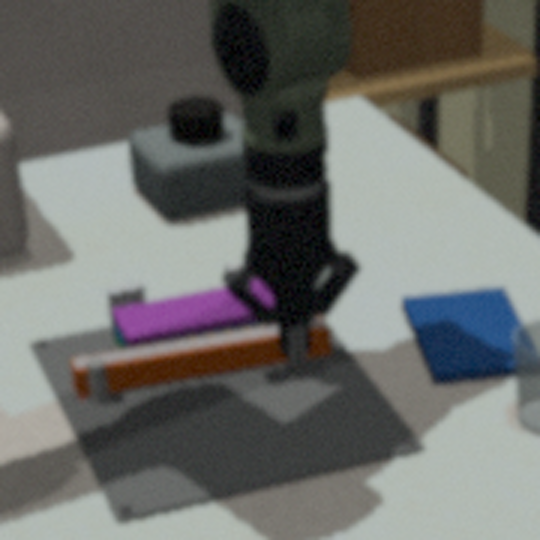

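Request:
servo_tool:
  increments:
    - {"tx": 0.03,"ty": 0.3,"tz": 0,"ax": 0,"ay": 0,"az": 0.9,"gripper": 0}
    - {"tx": 0.02,"ty": 0.3,"tz": 0,"ax": 0,"ay": 0,"az": 0.9,"gripper": 0}
    - {"tx": 0.02,"ty": 0.3,"tz": 0,"ax": 0,"ay": 0,"az": 0.9,"gripper": 0}
    - {"tx": 0.01,"ty": 0.2,"tz": 0,"ax": 0,"ay": 0,"az": 0.3,"gripper": 0}
    - {"tx": 0,"ty": 0.1,"tz": 0,"ax": 0,"ay": 0,"az": 0,"gripper": 0}

```text
t: 36.57
tcp_pos: [596.9, 241.4, 27.3]
orientation: [152.3, 89.8, -31.2]
contact_force: [0.1, -6.1, 1.6]
gripper_width: -0.1
```

```bash
python3 bar.py g8
```

```text
t 36.57 tcp [596.9 241.4  27.3] approach [ 0.003 -0.002 -1.   ] open 176.47 j [ 16.  40. -10.  40.  -0. -71.] w -0.1 F [ 0.1 -6.1  1.6]
jig [ 67.  -67.5]
delta cm [-3.66 -9.27] dz -0.33 ('daz', np.float64(-32.5))
pusher s 181.51538419195668 ang -0.6334653604848186
```

Force rising to 6 N: bearing on the fence end. One small push more.

Request:
servo_tool:
  increments:
    - {"tx": 0,"ty": 0.15,"tz": 0,"ax": 0,"ay": 0,"az": 0,"gripper": 0}
    - {"tx": 0,"ty": 0.15,"tz": 0,"ax": 0,"ay": 0,"az": 0,"gripper": 0}
    - {"tx": 0,"ty": 0.15,"tz": 0,"ax": 0,"ay": 0,"az": 0,"gripper": 0}
    - {"tx": 0,"ty": 0.2,"tz": 0,"ax": 0,"ay": 0,"az": 0,"gripper": 0}
    - {"tx": 0,"ty": 0.2,"tz": 0,"ax": 0,"ay": 0,"az": 0,"gripper": 0}

```text
t: 37.03
tcp_pos: [596.9, 241.4, 27.5]
orientation: [101.7, 88.9, -82.2]
contact_force: [-0.3, -6.9, 1.3]
gripper_width: 0.2
```

```bash
python3 bar.py g9
```

```text
t 37.03 tcp [596.9 241.4  27.5] approach [ 0.003 -0.019 -1.   ] open 176.11 j [ 16.  40. -10.  40.  -1. -70.] w 0.2 F [-0.3 -6.9  1.3]
jig [ 66.9 -67.5]
delta cm [-3.65 -9.27] dz -0.35 ('daz', np.float64(-32.2))
pusher s 181.44036450202051 ang -0.6300425191090766
```

View pics/g9.png

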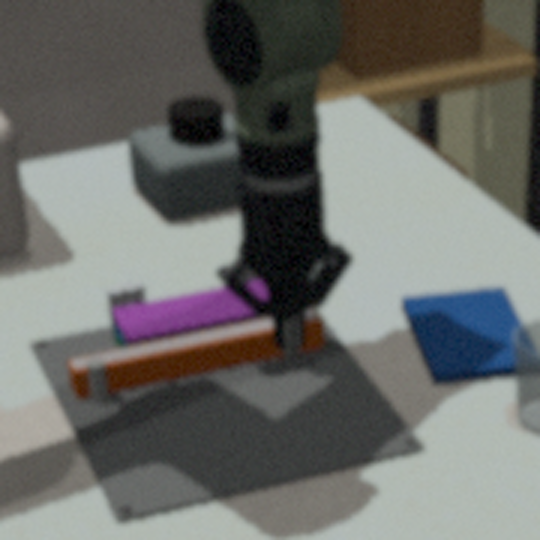

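Stopped at 241.4 (fence contact). Back off along −y, then rise clear and look.

Request:
servo_tool:
  increments:
    - {"tx": 0,"ty": -0.5,"tz": 0,"ax": 0,"ay": 0,"az": 0,"gripper": 0}
    - {"tx": 0,"ty": -1.5,"tz": 0,"ax": 0,"ay": 0,"az": 0,"gripper": 0}
    - {"tx": 0,"ty": -2,"tz": 0,"ax": 0,"ay": 0,"az": 0,"gripper": 0}
    - {"tx": 0,"ty": -2,"tz": 1,"ax": 0,"ay": 0,"az": 0,"gripper": 0}
    - {"tx": 0,"ty": -2,"tz": 3,"ax": 0,"ay": 0,"az": 0,"gripper": 0}

```text
t: 37.5
tcp_pos: [591.3, 161.2, 62.3]
orientation: [65.0, 89.1, -118.5]
contact_force: [-0.3, 0.2, 0.9]
gripper_width: 0.1
```

Request:
servo_tool:
  increments:
    - {"tx": 0,"ty": -3,"tz": 4,"ax": 0,"ay": 0,"az": 0,"gripper": 0}
    - {"tx": 0,"ty": -4,"tz": 4,"ax": 0,"ay": 0,"az": 0,"gripper": 0}
    - {"tx": 0,"ty": -4,"tz": 2,"ax": 0,"ay": 0,"az": 0,"gripper": 0}
    - {"tx": 0,"ty": -4,"tz": 0,"ax": 0,"ay": 0,"az": 0,"gripper": 0}
    - {"tx": 0,"ty": -4,"tz": 0,"ax": 0,"ay": 0,"az": 0,"gripper": 0}

```text
t: 37.92
tcp_pos: [592.3, -15.4, 154.0]
orientation: [90.8, 89.5, -92.3]
contact_force: [0.2, -0.9, 0.2]
gripper_width: 0.0
```

Request:
servo_tool:
  increments:
    - {"tx": -3,"ty": -4,"tz": 0,"ax": 0,"ay": 0,"az": 0,"gripper": 0}
    - {"tx": -3,"ty": -4,"tz": 0,"ax": 0,"ay": 0,"az": 0,"gripper": 0}
    - {"tx": -1,"ty": -4,"tz": 0,"ax": 0,"ay": 0,"az": 0,"gripper": 0}
    - {"tx": 0,"ty": -2,"tz": 0,"ax": 0,"ay": 0,"az": 0,"gripper": 0}
    - {"tx": 0,"ty": 0,"tz": 0,"ax": 0,"ay": 0,"az": 0,"gripper": 0}

```text
t: 38.33
tcp_pos: [530.0, -152.6, 155.9]
orientation: [142.0, 89.3, -41.7]
contact_force: [1.0, -0.3, -0.4]
gripper_width: -0.0
```

```bash
python3 - <<'E'
from h import *
st()
c=cap("top");zoom(c,90,170,270,330,"pics/z1.png",4);cv2.imwrite("pics/z3.png",c["frame"][:,:,::-1])
s=cap("side");zoom(s,195,110,315,210,"pics/z2.png",6)
plate("purple",42)
E
python3 edges.py
```

```text
t 38.33 tcp [ 530.  -152.6  155.9] approach [ 0.009 -0.008 -1.   ] open 176.31 j [ -24.   23.  -19.   48.   -0. -110.] w -0.0 F [ 1.  -0.3 -0.4]
jig [  28.2 -465.3]
purple jig [-0.3  0.1] L 149.0 W 61.6 yaw-jig -0.17
216 [(153.5, np.float64(70.5), np.float64(-26.9)), None, None]
223 [(153.5, np.float64(54.5), np.float64(-28.6)), None, None]
230 [(153.5, np.float64(38.6), np.float64(-30.4)), None, None]
237 [(151.5, np.float64(22.4), np.float64(-27.5)), None, None]
244 [(150.5, np.float64(6.4), np.float64(-27.0)), None, None]
251 [(150.5, np.float64(-9.4), np.float64(-28.7)), None, None]
258 [(149.5, np.float64(-25.3), np.float64(-28.1)), None, None]
265 [(148.5, np.float64(-41.2), np.float64(-27.6)), (149.5, np.float64(-40.8), np.float64(-25.0)), None]
272 [(147.5, np.float64(-57.0), np.float64(-27.0)), None, None]
279 [(146.5, np.float64(-72.8), np.float64(-26.5)), None, None]
```

View pics/z1.png

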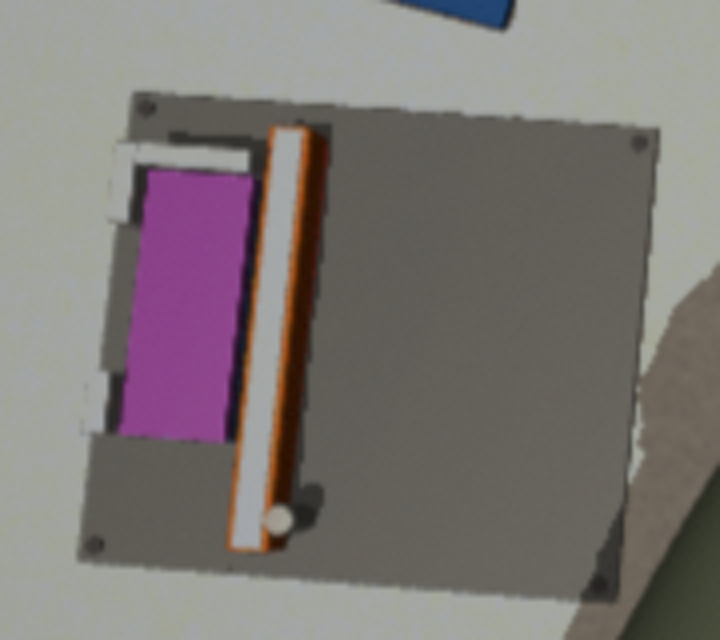

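View pics/z2.png

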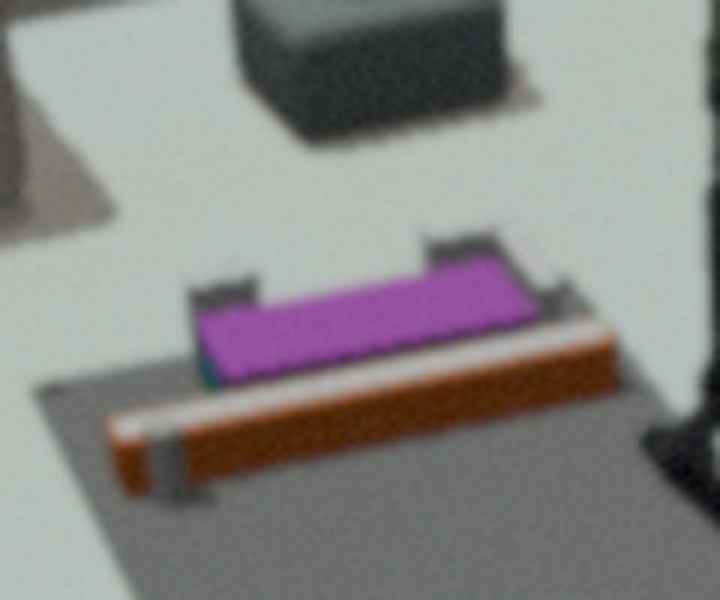

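View pics/z3.png

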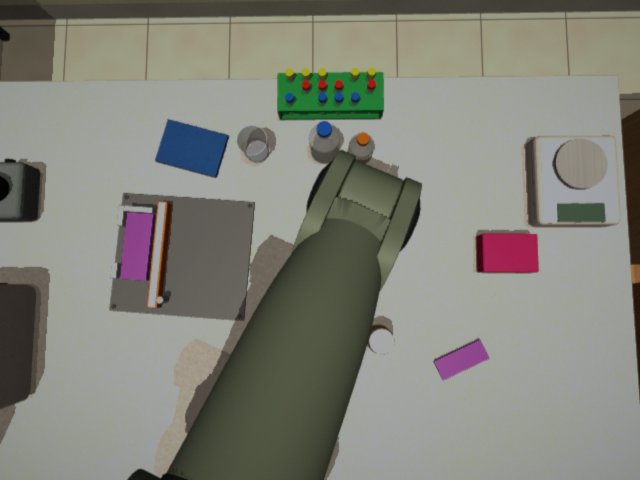

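```bash
python3 - <<'E'
from h import *
c=cap("top")
T=lambda u,v,z:w2j(ray(c,90+(u+.5)/4-.5,170+(v+.5)/4-.5,z))
q=[T(270,126,36),T(310,128,36),T(268,551,36),T(228,549,36)]
print(np.round(q,1)); tip=(q[0]+q[1])/2;he=(q[2]+q[3])/2;d=tip-he
print("L",np.hypot(*d),"ang",np.degrees(np.arctan2(d[1],d[0])),"mid",(tip+he)/2,"post",T(278,518,46),"fence end",T(250,148,58),T(250,171,58))
q=[T(146,170,42),T(254,176,42),T(228,443,42),T(119,436,42)];print("purple",np.round(q,1),np.mean(q,0))
st()
E
```

```text
[[ 104.3  -33.9]
 [ 104.7  -56.9]
 [-133.5  -58.3]
 [-134.   -35.9]]
L 238.22750130821882 ang 0.40746249461102724 mid [-14.65190879 -46.26633724] post [-114.4680256   -65.69072103] fence end [ 87.55015872 -32.87893259] [ 74.72337705 -34.26989335]
purple [[ 73.5  31.3]
 [ 74.3 -30.3]
 [-75.7 -31.9]
 [-76.2  29.5]] [-1.03152615 -0.35582473]
t 38.58 tcp [ 531.  -147.1  155.4] approach [ 0.008 -0.007 -1.   ] open 176.72 j [ -23.   23.  -19.   48.   -0. -110.] w -0.1 F [ 0.6 -0.4 -0.5]
jig [  28.9 -459.7]
```

```bash
python3 - <<'E'
from bench import arm
print(arm.read_state()["qd"].round(2)); print(arm.finish_job())
E
```

```text
[ 0.84  0.03  0.12 -0.11 -0.22 -0.08]
the job is handed in; nothing more can be done
None
```

The three plates on the bench (green, blue and the largest purple; there was no yellow) are stacked flush in the corner. The bar is swung shut, and I handed the job in at about 39 s. No verdict came back.

**Stacking:** I pressed each plate against both fences until I felt contact before letting go. I then pushed the bar's outer side near its free end with the closed fingers until it bore on the end fence (about 7 N). It slid on the board all the way, and its heel stayed at the post.

**Last checks, from the top camera:**

| Thing | Measured | Should be |
|---|---|---|
| Bar middle in jig (mm) | (-14.7, -46.3) | (-15, -46) |
| Bar angle | 0.4° | 0°, within 2.5° |
| Purple plate centre in jig (mm) | about (-1, 0) | (0, 0), within 5 |
| Purple plate angle | -0.2° | 0°, within about 3° |

- **Lower plates:** Before the bar was shut, the front edges of all three plates lined up within about 2 mm. With it shut, the bar hides most of the blue and green plates, so I could not measure them again. I never measured their position along the stack; I relied on pressing them to the end fence and on the side view.
- **Bench:** I saw no change in the box, notebook, bottles, jar or beaker in the last picture. I compared them by eye only, and the arm was partly over the middle of the bench.
- **Disagreement:** The side camera read about 5 mm off the top camera in y. I worked from the top camera; at the fences the arm's contact position agreed with it to about 2 mm in y.

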